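# Fit the R-clip that holds a track wheel on its axle

## Task

The front track wheel of the rescue robot (the one nearer the arm, without a clip) is loose on its axle: push it fully home against its collar so that the cross hole in the axle comes clear of the hub. Then take the large bare-steel R-clip from the orange rack, push its straight leg through that hole until the bow springs over and hugs the axle, and let go of it. Do not disturb the two small black clips in the rack or the parts and tools lying round about.

Things in the scene. Friction and masses are not known exactly. Their poses are not given: they have to be found in the camera images.
- robot_hull: Tracked robot hull on a stand, fixed. Origin on the bench under its middle; x along the hull (front is -x, towards the arm). On its -y side are two bare track wheels at x -100 and +100 mm; the rear one already carries its clip, the front one is the job. Hull and deck stay lower than 70 mm above the axles; under the axles is free air down to the bench.
- hole (a point): Centre of the 7 mm cross hole in the front axle, a level steel bar of 24 mm diameter, 140 mm above the bench. z: along the hole, out of its upper mouth, which leans towards the arm; the clip goes in along -z, down and away. y: along the axle, towards the hull. Mouths rounded out to 12 mm. The axle ends 20 mm to -y; a yellow mark on its end face runs along the hole.
- axle (a joint): Lean of the hole's upper mouth from vertical, towards the arm, rad (0.48 to 0.72). Held by the gearbox brake: it does not turn in ordinary handling.
- wheel (a joint): Gap between the front wheel and its collar, m: 0 is home, 0.017 to 0.028 at the start. The wheel slides along the axle with about 5 N of friction and stays where it is left. While it is out its hub covers the cross hole; when home the hub's end is 10 mm short of the hole's centre.
- wheel_face (a point): Centre, on the axle's line, of the outer face of the front wheel's rim; moves with the wheel. y: the way to push it home, towards the hull. Wheel grey, 120 mm diameter over rubber lugs, 40 mm wide; it can be pushed on this face anywhere, say above the hub. The hub, 34 mm in diameter, stands 35 mm out of this face towards -y. With the wheel home this face is 45 mm from the hole.
- clip_eye (a point): Centre of the eye of the large bare-steel R-clip, the place to grip it: a flat double coil, 24 mm outer diameter, 10 mm thick across its y axis (grip across y). It stands eye up in one of the rack's slots, 102 mm above the bench, 40 mm above the rack, leaning up to 3 degrees. z: along the straight leg, tip to eye. Lift straight up 70 mm or more to clear the slot. About 50 g.
- clip_seat (a point): Point on the straight leg's line that lies at the hole's centre when the clip is home: 52 mm below the eye's centre and 9.5 mm to its -x side. Axes as clip_eye: y (square to the clip's flat side) is to lie along the axle, either way round; z along the leg.
- clip_tip (a point): Round tip of the straight leg (5 mm wire), 42 mm below clip_seat along z. Axes as clip_eye. The bow lies on the +x side of the leg: it bulges to 15.5 mm from the leg's line at clip_seat's height, pinches in 13 mm below that, and flares out to end 27 mm below it. It may hug either side of the axle.
- bow (a joint): How far the large clip's bow is sprung open, rad: 0 free, about 0.12 as it rides over the axle, about 0.02 when home. Spring 6 N m/rad about the eye: pushing the clip on takes about 3 to 10 N along the leg until the pinch is over the axle, then it pulls itself on and stops hard on the shoulder of the bow.
- rack: Orange printed rack, fixed: foot 150 x 50 mm, 62 mm high; origin under its middle. Three slots 46 mm apart in a row along x, each 19.5 mm long in x, 8 mm wide in y, 54 mm deep; the clips' flat sides face along y.
- small_a_eye (a point): Eye of a small black R-clip (20 mm eye, 85 mm long) in another slot, about 83 mm above the bench; leave it. Axes as clip_eye.
- small_b_eye (a point): Eye of a small black R-clip (20 mm eye, 85 mm long) in another slot, about 83 mm above the bench; leave it. Axes as clip_eye.
- screwdriver_grip (a point): Handle of a red screwdriver, 200 mm long, lying; leave it.
- spare_wheel_mid (a point): Spare grey wheel lying flat, 112 mm diameter, hub up to 75 mm; point 30 mm up; leave it.
- meter_mid (a point): Middle of a yellow multimeter, 130 x 72 x 34 mm, lying; leave it.
- battery_mid (a point): Middle of a blue battery brick, 135 x 44 x 30 mm; leave it.
- spacer_mid (a point): Middle of an aluminium spacer, 42 mm diameter, 28 mm high; leave it.

How it is judged:
On the way, in this order (a step that is already met when the one before it is completed fails the run):
1. the front wheel is home against its collar, within 3 mm (value of joint wheel below 0.003 m), for 0.2 s.
2. the tip of the large clip's straight leg has come out of the far end of the cross hole (z of clip_tip in the frame of hole below -0.013 m and distance between clip_tip and hole below 0.05 m and angle between the z axis of clip_seat and the z axis of hole, either way round below 0.25 rad and y of clip_tip in the frame of hole between -0.007 and 0.007 m and x of clip_tip in the frame of hole between -0.008 and 0.008 m), for 0.05 s.
At the end, for the whole second after the job is handed in: Wheel home within 3 mm; the large clip released, at rest, its seat point within 5 mm of the hole's centre, leg within 0.2 rad of the hole's line, flat side square to the axle within 0.2 rad, bow sprung back to under 0.045 rad; small clips moved less than 25 mm (value of joint wheel below 0.003 m and distance between clip_seat and hole below 0.005 m and angle between the z axis of clip_seat and the z axis of hole, either way round below 0.2 rad and angle between the y axis of clip_seat and the y axis of hole, either way round below 0.2 rad and value of joint bow below 0.045 rad and linear speed of clip below 0.02 m/s and not (distance of small_a_eye from where it was at the start of the episode above 0.025 m) and not (distance of small_b_eye from where it was at the start of the episode above 0.025 m)); the robot touches nothing.
It fails at once if a small clip is moved more than 25 mm, or the screwdriver, spare wheel, meter, battery or spacer more than 30 mm (distance of any of small_a_eye, small_b_eye from where it was at the start of the episode above 0.025 m or distance of any of screwdriver_grip, spare_wheel_mid, meter_mid, battery_mid, spacer_mid from where it was at the start of the episode above 0.03 m).
It also fails if it takes over 54 s, if anything falls off the work surface, if the arm or the gripper's body presses on something with over 40 N, if the wrist force passes 120 N, or if a joint passes its speed limit or range.

## Robot

A 6-joint arm with a two-finger parallel gripper is mounted at the origin on the work surface. World frame = base frame: x ahead of the robot, y to its left, z up, the work surface at z = 0. Lengths are in m, angles in rad, forces in N, time in s.
With the tool pointing down it reaches from about 0.2 to 0.875 m from the base axis. Payload 3.4 kg.
Tool frame: the origin (TCP) lies midway between the tips of the shut fingers; the grasp point (between the pads) lies 19 mm behind it (bot.grip_point_offset is the distance from the TCP to the grasp point, in m); z points along the fingers, y is the direction in which the jaws open and shut (so a half turn about z gives the same grasp; the last joint's range is limited). The gripper opens to 94 mm and grips with 3 to 60 N. Pads are 16 mm wide; open, the fingers measure 119 mm over their backs; the gripper's body (75 mm by 177 mm) begins 78 mm behind the grasp point.
Start: joints at [1.214, 0.276, 1.505, -0, 1.361, -0.121], TCP at [0.134, 0.559, 0.205] pointing down, gripper open.
Joint ranges: [-2.89, 2.89], [-0.75, 2.08], [0.22, 2.7], [-1.18, 4.32], [0.11, 2.71], [-2.7, 2.7]. Speed limits (rad/s): [2.57, 2.57, 3.14, 3.14, 3.14, 3.14].

## Interface

Orientations are given as a unit quaternion [x, y, z, w].
In Python, from plant import bot, read_camera, camera_model, order gives the robot as it stands.
- The arm moves only by the tool servo_tool, never from a script. Its argument "motion" is a list of rows, each a list of 7 numbers: the shift along the tool's x, y, z in cm, then the turn, a rotation vector about the tool's x, y, z in degrees, then the closure, from 0 (fully open) to 1 (shut). A call has 1 to 10 rows; each row is the pose to reach, as a shift and turn from the pose measured when the call began, along the tool's axes at that moment; what a row does not reach only later rows make up. A row lasts 1/12 s, in which the tool goes at most 41.7 mm and 7.16 degrees, less where a joint would pass 70% of its speed; a pose out of reach is approached as far as the arm can. A call with a gripper value outside its range is refused whole. The fingers move at their own pace and stop on an object; "force" is the grip in N (left out, the last holds). Time passes only in rows, so rows that repeat a pose let the fingers close. It gives the time, the measured TCP pose, the force and the opening at its end, in the units of the state.
- bot.get_obs(): the state, without advancing time (a new reading comes with each control period).
- read_camera(name): name is "side" or "top" or "wrist"; returns (picture, depth): 420x560x3 uint8, red, green, blue; 420x560 float32, m along the optical axis (not along the pixel's ray), 0 where there is no reading.
- camera_model(name): a dict with "intrinsics" (3x3 intrinsics, pixels), "rvec" (rotation vector, rad) and "tvec" (3), from world to camera coordinates, as OpenCV has them; the wrist camera has in their place "tool_from_camera" (4x4, takes a point from camera to tool coordinates, whose origin is the TCP and whose axes are the flange's). Camera axes: x right, y down, z forward; pixel columns grow to the right and rows downward; lengths in m; the calibration is good to about 2 mm. The wrist camera is an equidistant fisheye: a pixel r from the principal point sees the ray r / f radians off the axis. A picture is of the moment at which its call begins: read the wrist's pose just before it. camera_model takes no time and is no camera call.
- order.hand_in(): hands the job in, once; it reports no verdict.
The state is a dict: "clock": time; "joints": joint angles; "joint_vel": joint speeds; "joint_torque": joint torques, N m; "tool_pos": TCP position; "orientation": TCP orientation; "ft_force": force on the tool from outside, world axes, zero at the start; "ft_torque": the same for the moment, N m; "opening": finger opening in m.
Only numpy, scipy, OpenCV 4.12 (cv2) and the standard library are available. Lean on these libraries where they do the work, as an engineer would, in place of code of your own. Each camera call takes 0.05 s, during which the arm holds its last target.

## Working session

There is one attempt and no reset: what is moved stays moved. The work goes in short steps, Python scripts to look and compute and a tool call to move; the robot and the scene stay as the last step left them, time stands still between calls to the robot, and variables do not carry over. Pictures are saved under pics/ and viewed, and the job is handed in when it is done.

Besides the shell and the picture viewer there is one more tool, called by a JSON object that holds its "method" and its "body", one argument or row to a line. servo_tool: Moves the arm, as the interface text tells. Its arguments: {"type":"object","properties":{"motion":{"type":"array"},"force":{"type":"number"}},"required":["motion"]}

```bash
ls; mkdir -p pics; cat > h.py <<'E'
import numpy as np, cv2
from scipy.spatial.transform import Rotation as R
from plant import bot, read_camera, camera_model, order
def save(n,fn):
    im,d=read_camera(n); cv2.imwrite(f'pics/{fn}.png',im[:,:,::-1]); np.save(f'pics/{fn}.npy',d); return im,d
def cw(n):
    m=camera_model(n); Rm=cv2.Rodrigues(np.array(m['rvec'],float))[0]; return np.array(m['intrinsics']),Rm,np.array(m['tvec']).ravel()
def world(n,d):
    K,Rm,t=cw(n); h,w=d.shape; v,u=np.mgrid[:h,:w]
    p=np.stack([(u-K[0,2])/K[0,0]*d,(v-K[1,2])/K[1,1]*d,d],-1)
    return (p-t)@Rm
def proj(n,P):
    K,Rm,t=cw(n); c=np.atleast_2d(P)@Rm.T+t; q=c@K.T; return q[:,:2]/q[:,2:]
def st():
    o=bot.get_obs(); return o
E
python3 - <<'E'
from h import *
o=st(); print(o)
for n in ['side','top','wrist']:
    save(n,n+'0'); print(n,camera_model(n))
E
```

```text
pics
{'clock': 0.0, 'joints': array([ 1.21396367e+00,  2.76543569e-01,  1.50608884e+00, -1.86793987e-06,
        1.36070496e+00, -1.21007833e-01]), 'joint_vel': array([-2.32491151e-04,  7.23889180e-04, -1.26533177e-03,  4.91584337e-04,
       -2.21434368e-03,  2.51340909e-05]), 'joint_torque': array([-5.31910391e-04, -4.04586446e+01, -2.37231392e+01,  7.00150710e-02,
        3.43556749e-02, -1.21651933e-04]), 'tool_pos': array([0.13416001, 0.55855632, 0.20465173]), 'orientation': array([ 1.17639132e-01,  9.93056027e-01, -8.47791805e-04, -2.05558878e-04]), 'ft_force': array([ 0.33197862, -0.00670601,  0.23480135]), 'ft_torque': array([ 0.01259644, -0.03932039,  0.01850177]), 'opening': 0.0940457851110393}
side {'intrinsics': array([[381.59313369,   0.        , 275.19105299],
       [  0.        , 381.59313369, 209.30163715],
       [  0.        ,   0.        ,   1.        ]]), 'rvec': array([ 2.18603695, -0.93463399,  0.38285375]), 'tvec': array([-0.38709298,  0.3730534 ,  0.50769453])}
top {'intrinsics': array([[443.34516997,   0.        , 281.38353197],
       [  0.        , 443.34516997, 206.67543592],
       [  0.        ,   0.        ,   1.        ]]), 'rvec': array([ 2.10385093, -2.12163147,  0.21655417]), 'tvec': array([0.01487321, 0.59040371, 0.99764113])}
wrist {'intrinsics': array([[325.1922621 ,   0.        , 282.554827  ],
       [  0.        , 325.1922621 , 209.01290616],
       [  0.        ,   0.        ,   1.        ]]), 'tool_from_camera': array([[-1.14184774e-03, -9.66944803e-01, -2.54983223e-01,
         7.48910047e-02],
       [ 9.99999316e-01, -1.03946542e-03, -5.36275537e-04,
        -9.77609963e-04],
       [ 2.53502600e-04, -2.54983661e-01,  9.66945329e-01,
        -1.78870370e-01],
       [ 0.00000000e+00,  0.00000000e+00,  0.00000000e+00,
         1.00000000e+00]])}
```

View pics/side0.png

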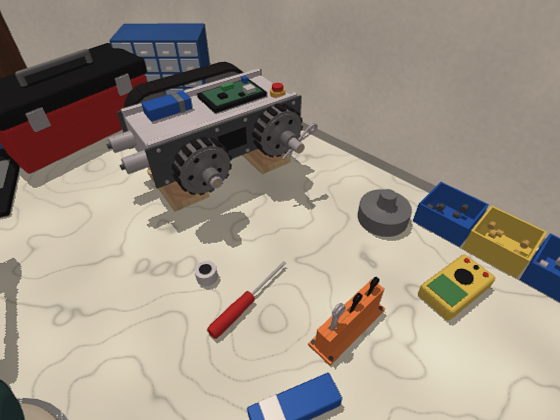

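View pics/top0.png

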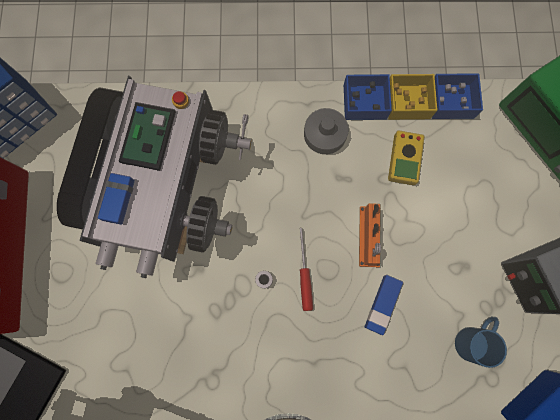

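View pics/wrist0.png

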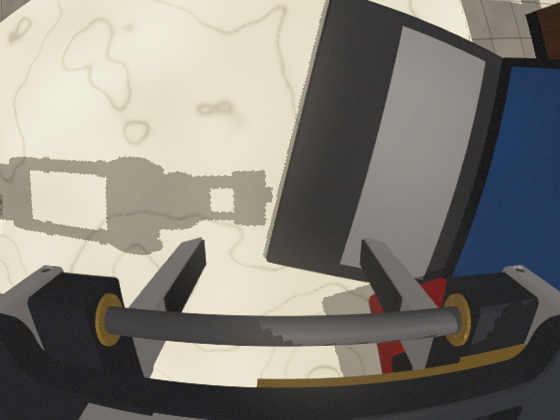

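The side view shows the large steel clip in the nearest rack slot at about (337,312), and the front wheel at (203,167) with its axle end at (216,182). The top view shows the rack at (371,235), with the clip at its lower end near (379,253), and the front wheel at (205,225) with its axle end at (230,229).

```bash
python3 - <<'E'
from h import *
for n,b in [('side',(160,125,250,215)),('side',(300,270,400,370)),('top',(180,185,270,260)),('top',(340,190,410,280))]:
    im=cv2.imread(f'pics/{n}0.png'); x0,y0,x1,y1=b; c=im[y0:y1,x0:x1]
    cv2.imwrite(f'pics/z_{n}_{x0}.png',cv2.resize(c,None,fx=6,fy=6,interpolation=cv2.INTER_CUBIC))
for n in ['side','top']:
    P=world(n,np.load(f'pics/{n}0.npy'))
    pts={'side':[(216,182),(203,167),(337,312),(356,303),(374,285),(350,320),(206,272),(385,210)],'top':[(230,229),(205,225),(379,254),(371,235),(376,232),(376,211),(264,279),(327,130)]}[n]
    for u,v in pts: print(n,u,v,P[v,u].round(4))
E
cd pics; python3 -c "
import cv2,numpy as np
a=[cv2.imread(f) for f in ['z_side_160.png','z_side_300.png','z_top_180.png','z_top_340.png']]
for i,x in enumerate(a):print(x.shape)
"
```

```text
side 216 182 [0.5212 0.1207 0.1441]
side 203 167 [0.5243 0.1618 0.1566]
side 337 312 [ 0.4758 -0.2088  0.1097]
side 356 303 [ 0.5269 -0.2121  0.0785]
side 374 285 [ 0.5727 -0.2151  0.0835]
side 350 320 [ 0.5037 -0.2195  0.0637]
side 206 272 [0.4174 0.0466 0.0275]
side 385 210 [ 0.779  -0.1148  0.0437]
top 230 229 [0.5233 0.121  0.1522]
top 205 225 [0.5266 0.169  0.1873]
top 379 254 [ 0.4756 -0.2168  0.062 ]
top 371 235 [ 0.5205 -0.2005  0.0611]
top 376 232 [ 0.5276 -0.2128  0.0605]
top 376 211 [ 0.5737 -0.2105  0.083 ]
top 264 279 [0.4218 0.0528 0.0263]
top 327 130 [ 0.7792 -0.1034  0.0718]
(540, 540, 3)
(600, 600, 3)
(450, 540, 3)
(540, 420, 3)
```

View pics/z_side_160.png

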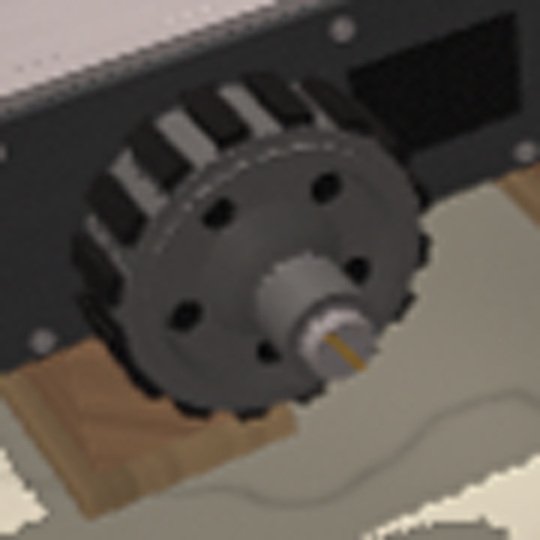

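View pics/z_side_300.png

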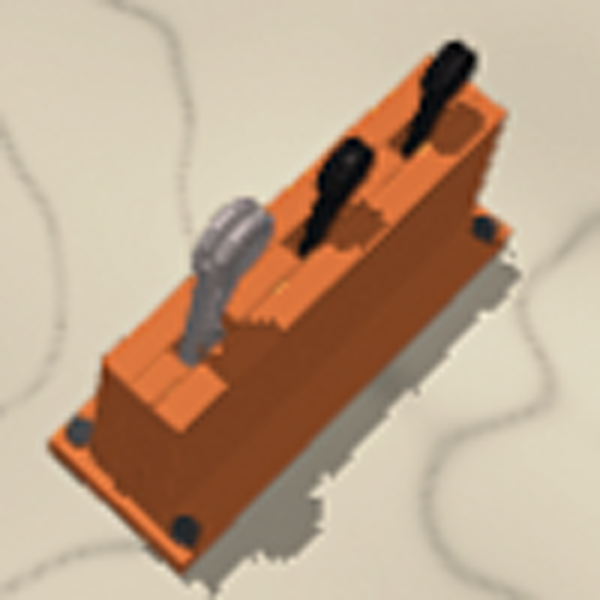

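View pics/z_top_180.png

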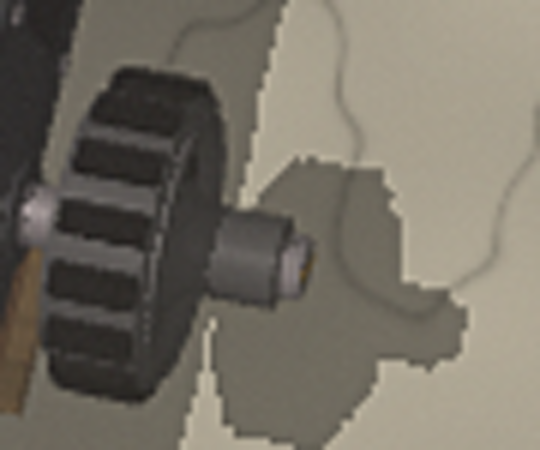

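View pics/z_top_340.png

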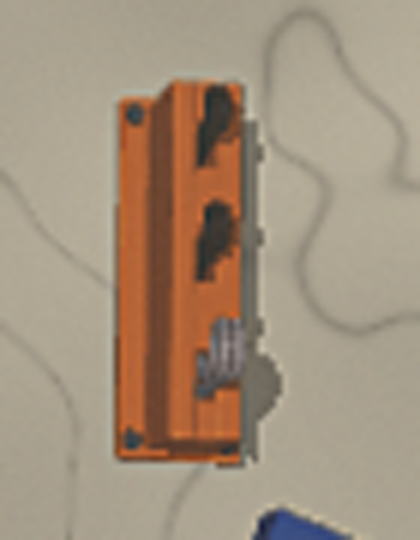

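```bash
python3 - <<'E'
from h import *
for n in ['side']:
    P=world(n,np.load(f'pics/{n}0.npy'))
    # front wheel face pixels: near
    reg=P[150:200,175:232].reshape(-1,3)
    m=(reg[:,2]>0.07)&(reg[:,2]<0.21)&(reg[:,1]>0.1)&(reg[:,1]<0.2)
    reg=reg[m]
    # hull side plane
    rng=np.random.default_rng(0); best=None
    for Q,name in [(reg,'face'),(P[110:185,225:300].reshape(-1,3),'rear'),(P[95:185,140:300].reshape(-1,3),'hullside')]:
        Q=Q[(Q[:,2]>0.07)&(Q[:,2]<0.21)]
        best=(0,)
        for _ in range(3000):
            a=Q[rng.choice(len(Q),3,False)]; nn=np.cross(a[1]-a[0],a[2]-a[0]); L=np.linalg.norm(nn)
            if L<1e-6: continue
            nn/=L
            if abs(nn[2])>0.1: continue
            k=abs((Q-a[0])@nn)<0.002
            if k.sum()>best[0]: best=(k.sum(),k)
        k=best[1];c=Q[k].mean(0);nn=np.linalg.svd(Q[k]-c)[2][2]; 
        nn*=np.sign(nn[1]); print(name,len(Q),k.sum(),c.round(4),nn.round(4),np.degrees(np.arctan2(-nn[0],nn[1])).round(2), 'offset',(c@nn).round(4))
# axle end details
    for (u0,v0,u1,v1) in [(205,170,226,192),(290,138,306,154)]:
        for v in range(v0,v1,2): print(v,[tuple((P[v,u]*1000).round().astype(int)) for u in range(u0,u1,3)])
im=cv2.imread('pics/side0.png')[100:170,240:330]; cv2.imwrite('pics/z_rear.png',cv2.resize(im,None,fx=6,fy=6,interpolation=2))
E
```

```text
face 2105 654 [0.525  0.1716 0.1473] [0.1968 0.9804 0.0053] -11.35 offset 0.2723
rear 3464 1047 [0.6676 0.2089 0.1428] [ 0.196   0.9806 -0.0045] -11.3 offset 0.335
hullside 11965 2594 [0.5951 0.2241 0.1511] [ 0.207   0.9783 -0.0033] -11.95 offset 0.342
170 [(np.int64(521), np.int64(152), np.int64(157)), (np.int64(525), np.int64(147), np.int64(157)), (np.int64(529), np.int64(143), np.int64(157)), (np.int64(534), np.int64(140), np.int64(156)), (np.int64(543), np.int64(143), np.int64(149)), (np.int64(566), np.int64(165), np.int64(124)), (np.int64(570), np.int64(161), np.int64(123))]
172 [(np.int64(520), np.int64(150), np.int64(153)), (np.int64(522), np.int64(144), np.int64(155)), (np.int64(525), np.int64(137), np.int64(158)), (np.int64(529), np.int64(133), np.int64(157)), (np.int64(534), np.int64(131), np.int64(155)), (np.int64(565), np.int64(164), np.int64(119)), (np.int64(568), np.int64(159), np.int64(120))]
174 [(np.int64(517), np.int64(147), np.int64(152)), (np.int64(518), np.int64(139), np.int64(156)), (np.int64(522), np.int64(134), np.int64(156)), (np.int64(525), np.int64(129), np
[... 4356 characters left out ...]
)), (np.int64(715), np.int64(78), np.int64(144)), (np.int64(725), np.int64(79), np.int64(139)), (np.int64(885), np.int64(199), np.int64(-2))]
150 [(np.int64(708), np.int64(98), np.int64(132)), (np.int64(718), np.int64(98), np.int64(128)), (np.int64(708), np.int64(81), np.int64(141)), (np.int64(716), np.int64(80), np.int64(138)), (np.int64(724), np.int64(77), np.int64(135)), (np.int64(875), np.int64(191), np.int64(0))]
152 [(np.int64(713), np.int64(102), np.int64(123)), (np.int64(846), np.int64(209), np.int64(0)), (np.int64(708), np.int64(81), np.int64(136)), (np.int64(717), np.int64(80), np.int64(132)), (np.int64(862), np.int64(191), np.int64(1)), (np.int64(869), np.int64(186), np.int64(0))]
```

View pics/z_rear.png

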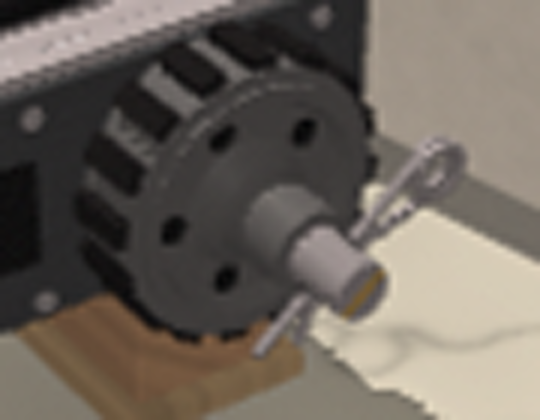

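The face fits put hull yaw at about -11.6°. The axle end is at (0.522, 0.120, 0.140), which puts the hole near (0.526, 0.139, 0.140) with a gap of about 20 mm. Next I'll write a move calculator and estimate the lean from the yellow mark.

```bash
cat >> h.py <<'E'
PSI=np.radians(-11.6)
HX=np.array([np.cos(PSI),np.sin(PSI),0]); HY=np.array([-np.sin(PSI),np.cos(PSI),0]); Z=np.array([0,0,1.])
HOLE=np.array([0.526,0.139,0.140])
def Rtool(ydir,lean):
    # tool y = ydir (horizontal); tool z = down, tilted by lean away from arm (so that -z leans to arm)
    y=ydir/np.linalg.norm(ydir); xa=np.cross(Z,y)*-1  # away-from-arm horizontal
    if xa[0]<0: xa=-xa
    z=-np.cos(lean)*Z+np.sin(lean)*xa
    return np.stack([np.cross(y,z),y,z],1)
def pose():
    o=st(); return np.array(o['tool_pos']),R.from_quat(o['orientation']).as_matrix(),o
def go(p,Rt,note=''):
    p0,R0,o=pose(); d=R0.T@(np.asarray(p)-p0)*100; w=np.degrees(R.from_matrix(R0.T@Rt).as_rotvec())
    n=max(np.linalg.norm(d)/4.17,np.linalg.norm(w)/7.16)
    print(note,'shift cm',d.round(2),'rot deg',w.round(2),'rows>=%.1f'%n)
def wray(u,v):
    m=camera_model('wrist');K=np.array(m['intrinsics']);T=np.array(m['tool_from_camera'])
    x=(np.asarray(u)-K[0,2])/K[0,0];y=(np.asarray(v)-K[1,2])/K[1,1];r=np.hypot(x,y);s=np.where(r>1e-9,np.sin(r)/np.maximum(r,1e-9),1)
    c=np.stack([x*s,y*s,np.cos(r)],-1); return c@T[:3,:3].T,T[:3,3]
def wproj(Pw,p,Rm):
    m=camera_model('wrist');K=np.array(m['intrinsics']);T=np.array(m['tool_from_camera'])
    c=((np.atleast_2d(Pw)-p)@Rm-T[:3,3])@T[:3,:3]; th=np.arctan2(np.hypot(c[:,0],c[:,1]),c[:,2]); ph=np.arctan2(c[:,1],c[:,0])
    return np.stack([K[0,2]+K[0,0]*th*np.cos(ph),K[1,2]+K[1,1]*th*np.sin(ph)],1)
def wdepth2world(d,p,Rm):
    h,w=d.shape; v,u=np.mgrid[:h,:w]
    m=camera_model('wrist');K=np.array(m['intrinsics']);T=np.array(m['tool_from_camera'])
    x=(u-K[0,2])/K[0,0];y=(v-K[1,2])/K[1,1];r=np.hypot(x,y);s=np.where(r>1e-9,np.sin(r)/np.maximum(r,1e-9),1)
    c=np.stack([x*s,y*s,np.cos(r)],-1); c=c/c[...,2:]*d[...,None]
    return (c@T[:3,:3].T+T[:3,3])@Rm.T+p
E
python3 - <<'E'
from h import *
Rt=Rtool(HY,0)
go([0.5236,0.10,0.30],Rt,'B'); go([0.25,0.42,0.33],Rt,'A')
K,Rm,t=cw('side'); C=-Rm.T@t
n=HY; off=(HOLE-0.02*HY)@n
for uv in [(214.2,180.8),(220.3,186.3)]:
    r=Rm.T@np.linalg.inv(K)@np.array([*uv,1]); s=(off-C@n)/(r@n); X=C+s*r; print(X.round(4), ((X-HOLE)@HX).round(4))
im=cv2.imread('pics/side0.png')[174:194,205:227]; cv2.imwrite('pics/z_mark.png',cv2.resize(im,None,fx=24,fy=24,interpolation=cv2.INTER_CUBIC))
print(proj('side',HOLE-0.02*HY), proj('top',HOLE-0.02*HY))
P=world('top',np.load('pics/top0.npy'))
q=P[230:300,60:200].reshape(-1,3); q=q[(q[:,2]>0.06)&(q[:,2]<0.4)]; print(q.min(0),q.max(0))
q=P[60:280,60:215].reshape(-1,3);q=q[(q[:,2]>0.06)&(q[:,2]<0.5)];print(q.min(0),q.max(0))
E
```

```text
B shift cm [-48.58 -35.52  -9.48] rot deg [-0.08 -0.01 -1.91] rows>=14.6
A shift cm [-14.5 -10.8 -12.5] rot deg [-0.08 -0.01 -1.91] rows>=5.3
[0.5173 0.1204 0.1496] -0.0048
[0.5279 0.1182 0.1304] 0.0061
[[216.98476444 183.70454717]] [[231.37086133 230.45566553]]
[0.42292005 0.17899783 0.08808924] [0.5309173  0.42909064 0.19825664]
[0.42292005 0.15286555 0.08234551] [0.86756101 0.48268811 0.21272342]
```

View pics/z_mark.png

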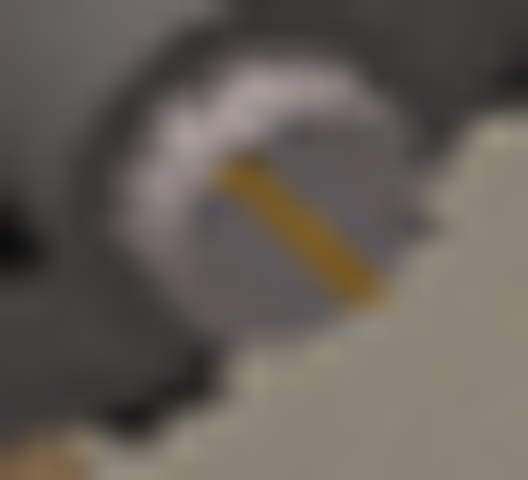

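The yellow mark runs from about (214.5,181) to (220,186) in the side picture, which gives a lean of about 0.52 rad towards the arm. I'll refine that with the wrist camera. Now I'm moving over the axle with the fingers shut.

{"method": "servo_tool", "body": {
  "motion": [
    [0,0,-4,0,0,0,1],
    [-4,-3,-8,0,0,-1.9,1],
    [-48.6,-35.5,-9.5,0,0,-1.9,1],
    [-48.6,-35.5,-9.5,0,0,-1.9,1],
    [-48.6,-35.5,-9.5,0,0,-1.9,1],
    [-48.6,-35.5,-9.5,0,0,-1.9,1],
    [-48.6,-35.5,-9.5,0,0,-1.9,1],
    [-48.6,-35.5,-9.5,0,0,-1.9,1],
    [-48.6,-35.5,-9.5,0,0,-1.9,1],
    [-48.6,-35.5,-9.5,0,0,-1.9,1]
  ],
  "force": 20
}}

```text
clock: 0.98
tool_pos: [0.3713, 0.2784, 0.2881]
orientation: [0.101, 0.995, -0.001, -0.0]
ft_force: [1.0, 1.1, 0.6]
opening: 0.0306
```

```bash
python3 - <<'E'
from h import *
Rt=Rtool(HY,0)
go([0.5236,0.115,0.28],Rt,'B'); go([0.5236,0.1273,0.172],Rt,'C')
E
```

```text
B shift cm [-18.2  -12.94   0.82] rot deg [-0.07 -0.01  0.  ] rows>=5.4
C shift cm [-17.95 -11.72  11.62] rot deg [-0.07 -0.01  0.  ] rows>=5.8
```

{"method": "servo_tool", "body": {
  "motion": [
    [-18.2,-12.9,0.8,0,0,0,1],
    [-18.2,-12.9,0.8,0,0,0,1],
    [-18.2,-12.9,0.8,0,0,0,1],
    [-18.2,-12.9,0.8,0,0,0,1],
    [-18.2,-12.9,0.8,0,0,0,1],
    [-18.2,-12.9,0.8,0,0,0,1],
    [-18.2,-12.9,0.8,0,0,0,1]
  ]
}}

```text
clock: 1.57
tool_pos: [0.5261, 0.1121, 0.2789]
orientation: [0.103, 0.995, -0.001, -0.0]
ft_force: [-0.9, -0.3, 0.2]
opening: 0.0005
```

```bash
python3 - <<'E'
from h import *
Rt=Rtool(HY,0)
p,Rm,o=pose(); print(p,o['opening'],abs(o['joint_vel']).max())
im,d=save('wrist','w1'); np.savez('pics/w1p.npz',p=p,R=Rm)
go([0.5236,0.1273,0.172],Rt,'C'); go([0.5316,0.1660,0.172],Rt,'D')
print(wproj([HOLE,HOLE-0.02*HY,HOLE+.025*HY],p,Rm))
E
```

```text
[0.52613491 0.11207947 0.2789196 ] 0.0004755817634984663 0.058600373564144444
C shift cm [ 0.32  1.3  10.72] rot deg [-0.09 -0.12 -0.19] rows>=2.6
D shift cm [ 0.33  5.25 10.71] rot deg [-0.09 -0.12 -0.19] rows>=2.9
[[310.31988421 195.03748489]
 [290.3772722  195.10931167]
 [334.95548324 194.99690912]]
```

View pics/w1.png

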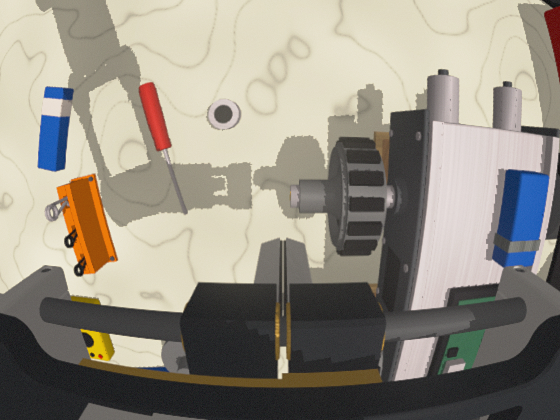

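The wrist view shows the axle end at (292,195), against a predicted (290,195), so the model holds. The hub is at (300–328,195) and the rim at x≈331. Next I'll go down in front of the rim and push.

{"method": "servo_tool", "body": {
  "motion": [
    [0.3,1.3,4,0,0,0,1],
    [0.3,1.3,8,0,0,0,1],
    [0.3,1.3,10.7,0,0,0,1],
    [0.3,1.3,10.7,0,0,0,1],
    [0.3,3.0,10.7,0,0,0,1],
    [0.3,3.6,10.7,0,0,0,1],
    [0.3,4.2,10.7,0,0,0,1],
    [0.3,4.7,10.7,0,0,0,1],
    [0.3,5.2,10.7,0,0,0,1],
    [0.3,5.2,10.7,0,0,0,1]
  ]
}}

```text
clock: 2.45
tool_pos: [0.5314, 0.1657, 0.1734]
orientation: [0.102, 0.995, -0.001, -0.001]
ft_force: [-2.5, -1.9, 0.9]
opening: 0.0006
```

```bash
python3 - <<'E'
from h import *
p,Rm,o=pose(); print(p,'off',p@HY,'need ~0.2745',o['ft_force'].round(1))
E
```

```text
[0.53143357 0.16572614 0.17336781] off 0.2692007847765042 need ~0.2745 [-2.5 -1.9  0.9]
```

{"method": "servo_tool", "body": {
  "motion": [
    [0,0.4,0,0,0,0,1],
    [0,0.7,0,0,0,0,1],
    [0,0.9,0,0,0,0,1],
    [0,0.9,0,0,0,0,1]
  ]
}}

```text
clock: 2.78
tool_pos: [0.5326, 0.1719, 0.1738]
orientation: [0.102, 0.995, -0.004, -0.001]
ft_force: [-2.9, -9.8, 1.4]
opening: 0.0005
```

```bash
python3 - <<'E'
from h import *
p,Rm,o=pose(); print(p,'off',p@HY,'need ~0.2745',o['ft_force'].round(1))
im,d=save('side','s1'); P=world('side',d)
c=im[125:215,160:250,::-1]; cv2.imwrite('pics/s1z.png',cv2.resize(c,None,fx=6,fy=6,interpolation=2))
E
```

```text
[0.53264539 0.17189366 0.17376783] off 0.27548600387605493 need ~0.2745 [-2.9 -9.8  1.4]
```

View pics/s1z.png

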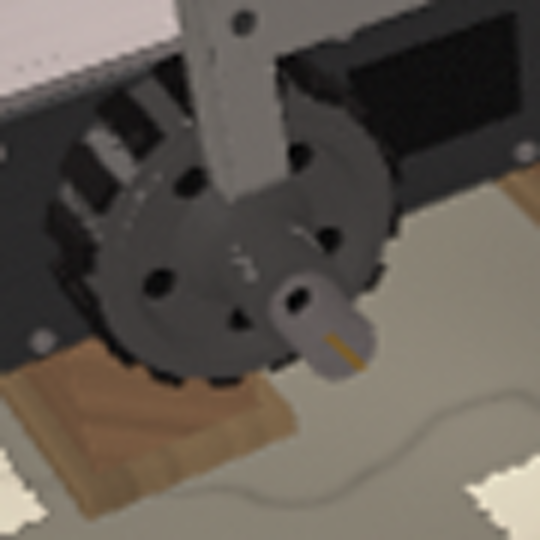

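The cross hole is now exposed at (296,297) in the crop. I'll press a bit more to confirm the wheel is on its stop.

{"method": "servo_tool", "body": {
  "motion": [
    [0,0.5,0,0,0,0,1],
    [0,0.8,0,0,0,0,1],
    [0,0.8,0,0,0,0,1],
    [0,0.8,0,0,0,0,1]
  ]
}}

```text
clock: 3.17
tool_pos: [0.5327, 0.172, 0.1738]
orientation: [0.101, 0.995, -0.012, -0.002]
ft_force: [-4.6, -19.9, 2.3]
opening: 0.0006
```

```bash
python3 - <<'E'
from h import *
p,Rm,o=pose(); print(p,'off',p@HY,'need ~0.2745',o['ft_force'].round(1))
E
```

```text
[0.53265407 0.17197652 0.17377566] off 0.27556891248883064 need ~0.2745 [ -4.6 -19.9   2.3]
```

At 20 N it doesn't move any further, so the wheel is home. I'm backing off and looking at the hole from along its line.

```bash
python3 - <<'E'
from h import *
Rt=Rtool(HY,0); p,Rm,o=pose()
go(p-0.035*HY+[0,0,0.0],Rt,'back'); 
go(p-0.035*HY+[0,0,0.1],Rt,'up'); L=Rtool(HY,0.52)
hz=-L[:,2]; print(hz)
go(HOLE+0.15*hz,L,'look')
E
```

```text
back shift cm [-0.   -3.5   0.08] rot deg [-1.34 -0.13 -0.04] rows>=0.8
up shift cm [ 0.02 -3.73 -9.92] rot deg [-1.34 -0.13 -0.04] rows>=2.5
[-0.48673149  0.09991163  0.86781918]
look shift cm [ 7.46 -3.59 -9.54] rot deg [ -1.32 -29.92   0.31] rows>=4.2
```

{"method": "servo_tool", "body": {
  "motion": [
    [0,-3.5,0.1,-1.3,0,0,1],
    [0,-3.6,-4,-1.3,0,0,1],
    [2,-3.6,-8,-1.3,-5,0,1],
    [7.5,-3.6,-9.5,-1.3,-29.9,0.3,0.5],
    [7.5,-3.6,-9.5,-1.3,-29.9,0.3,0.5],
    [7.5,-3.6,-9.5,-1.3,-29.9,0.3,0.5],
    [7.5,-3.6,-9.5,-1.3,-29.9,0.3,0.5],
    [7.5,-3.6,-9.5,-1.3,-29.9,0.3,0.5],
    [7.5,-3.6,-9.5,-1.3,-29.9,0.3,0.5]
  ]
}}

```text
clock: 3.92
tool_pos: [0.4521, 0.1555, 0.2708]
orientation: [0.097, 0.962, -0.025, 0.256]
ft_force: [0.1, -0.4, 0.2]
opening: 0.0372
```

```bash
python3 - <<'E'
from h import *
p,Rm,o=pose(); print(p,o['opening'],abs(o['joint_vel']).max())
im,d=save('wrist','w2'); np.savez('pics/w2p.npz',p=p,R=Rm)
print(wproj([HOLE,HOLE-0.02*HY,HOLE+.025*HY],p,Rm))
c=im[130:260,200:400,::-1]; cv2.imwrite('pics/w2z.png',cv2.resize(c,None,fx=4,fy=4,interpolation=2))
im,d=save('side','s2')
c=im[125:215,160:250,::-1]; cv2.imwrite('pics/s2z.png',cv2.resize(c,None,fx=6,fy=6,interpolation=2))
E
```

```text
[0.45211817 0.1554759  0.27078068] 0.037244308224331335 0.05694985290751674
[[282.06495388 198.41891226]
 [262.89653592 198.44183359]
 [306.00683244 198.42475326]]
```

View pics/w2z.png

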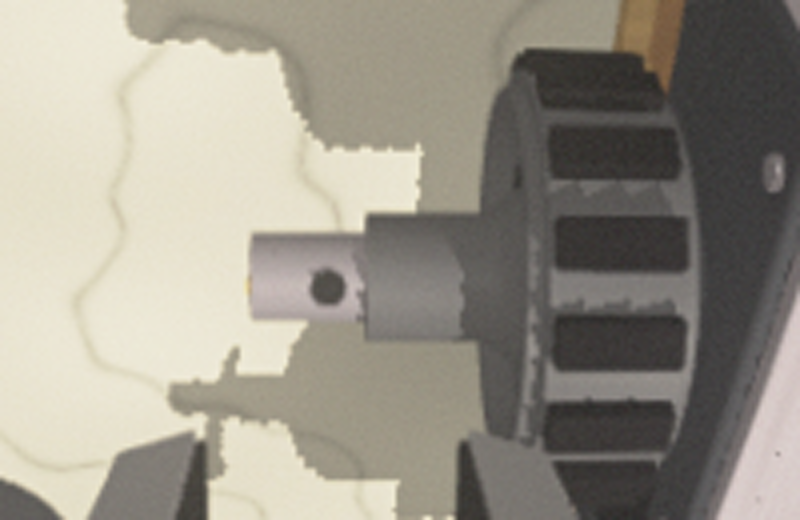

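View pics/s2z.png

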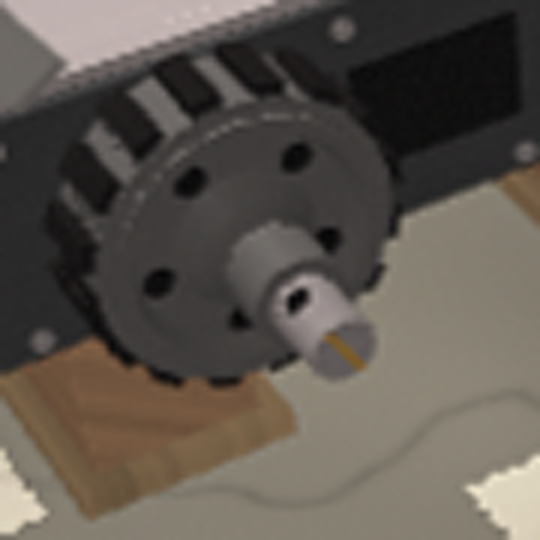

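```bash
python3 - <<'E'
from h import *
z=np.load('pics/w2p.npz'); p,Rm=z['p'],z['R']
# silhouette centre check
print('axle edges pred', [wproj([HOLE+0.012*(np.cos(a)*Z-np.sin(a)*HX)],p,Rm)[0].round(2) for a in np.linspace(-1.2,2.2,18)])
for a in [.44,.48,.52,.56,.6,.64,.68,.72]:
    hz=-np.sin(a)*HX+np.cos(a)*Z
    print(a,wproj([HOLE+.012*hz],p,Rm).round(2),proj('side',HOLE+.012*hz).round(2), proj('side',HOLE-0.02*HY+0.0085*hz).round(2),proj('side',HOLE-0.02*HY-0.0085*hz).round(2))
im=cv2.imread('pics/s2.png'); c=im[165:195,198:228]; cv2.imwrite('pics/s2zz.png',cv2.resize(c,None,fx=20,fy=20,interpolation=2))
im=cv2.imread('pics/w2.png'); c=im[180:220,255:310]; cv2.imwrite('pics/w2zz.png',cv2.resize(c,None,fx=14,fy=14,interpolation=2))
E
```

```text
axle edges pred [array([282.07, 208.99]), array([282.07, 209.68]), array([282.07, 209.93]), array([282.07, 209.72]), array([282.08, 209.05]), array([282.08, 207.94]), array([282.08, 206.43]), array([282.08, 204.57]), array([282.08, 202.45]), array([282.08, 200.14]), array([282.08, 197.76]), array([282.08, 195.41]), array([282.07, 193.2 ]), array([282.07, 191.21]), array([282.07, 189.53]), array([282.07, 188.23]), array([282.06, 187.36]), array([282.06, 186.94])]
0.44 [[282.08 202.  ]] [[209.09 174.91]] [[214.85 181.35]] [[219.08 186.02]]
0.48 [[282.08 201.54]] [[208.9  175.08]] [[214.71 181.47]] [[219.21 185.9 ]]
0.52 [[282.08 201.08]] [[208.72 175.25]] [[214.59 181.59]] [[219.34 185.78]]
0.56 [[282.08 200.61]] [[208.55 175.43]] [[214.46 181.72]] [[219.46 185.66]]
0.6 [[282.08 200.14]] [[208.38 175.61]] [[214.34 181.85]] [[219.58 185.53]]
0.64 [[282.08 199.67]] [[208.22 175.8 ]] [[214.23 181.98]] [[219.69 185.4 ]]
0.68 [[282.08 199.2 ]] [[208.07 175.98]] [[214.11 182.12]] [[219.8  185.26]]
0.72 [[282.08 198.72]] [[207.92 176.18]] [[214.01 182.25]] [[219.91 185.13]]
```

View pics/s2zz.png

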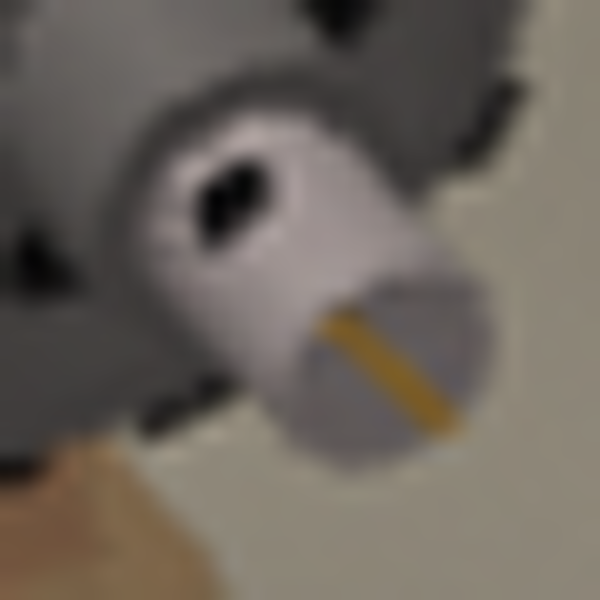

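View pics/w2zz.png

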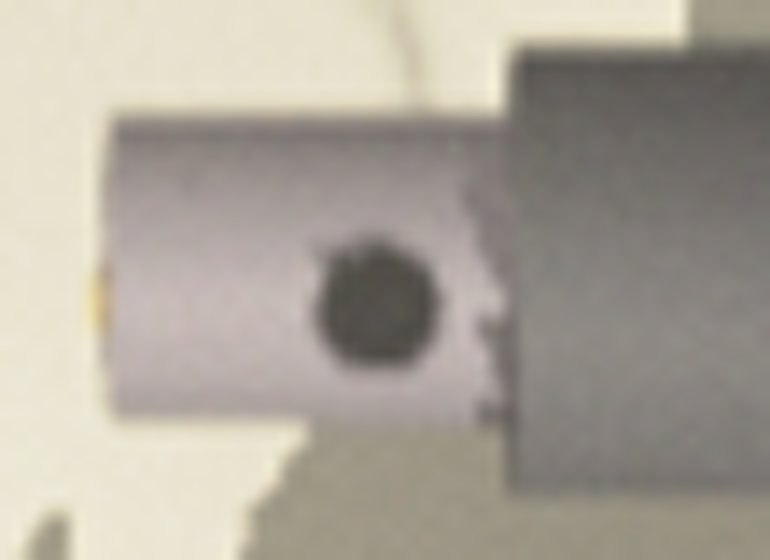

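The wrist crop puts the hole mouth at (281.4,201.2), against (282.1,201.2) predicted for a lean of 0.51. The mark's slope in the side view gives 0.49, so I'll use 0.505 and shift the hole 0.6 mm towards -y. Next is the rack geometry.

```bash
sed -i 's/^HOLE=.*/HOLE=np.array([0.5259,0.1384,0.140]); LEAN=0.505/' h.py; python3 - <<'E'
from h import *
for n,b in [('top',(350,180,395,275)),('side',(300,270,400,370))]:
    im=cv2.imread(f'pics/{n}0.png')[:,:,::-1].astype(int); P=world(n,np.load(f'pics/{n}0.npy'))
    x0,y0,x1,y1=b; q=P[y0:y1,x0:x1].reshape(-1,3); c=im[y0:y1,x0:x1].reshape(-1,3)
    m=(c[:,0]>c[:,2]+70)&(q[:,2]>0.057)&(q[:,2]<0.067); t=q[m]
    r=cv2.minAreaRect((t[:,:2]*1000).astype(np.float32)); print(n,m.sum(),r)
    m=(q[:,2]>0.075)&(q[:,2]<0.13); t=q[m]
    for lo,hi in [(.44,.505),(.505,.548),(.548,.6)]:
        k=t[(t[:,0]>lo)&(t[:,0]<hi)]; print(len(k),k.mean(0).round(4),k.min(0).round(4),k.max(0).round(4))
E
```

```text
top 485 ((526.2410888671875, -206.6746063232422), (27.243383407592773, 142.00650024414062), 86.54225158691406)
62 [ 0.4844 -0.2042  0.1051] [ 0.4736 -0.2094  0.0755] [ 0.4961 -0.2001  0.1152]
35 [ 0.5346 -0.2072  0.0873] [ 0.5261 -0.2119  0.0771] [ 0.5437 -0.2036  0.0933]
38 [ 0.5808 -0.21    0.0858] [ 0.5724 -0.2148  0.0751] [ 0.5906 -0.2065  0.0944]
side 997 ((523.6720581054688, -208.7548065185547), (29.150344848632812, 142.45181274414062), 86.8168716430664)
178 [ 0.4804 -0.2075  0.1015] [ 0.471  -0.2119  0.0754] [ 0.4944 -0.2016  0.1146]
77 [ 0.5313 -0.21    0.0855] [ 0.523  -0.2139  0.0751] [ 0.5416 -0.2053  0.0926]
75 [ 0.5768 -0.2127  0.0848] [ 0.5686 -0.2167  0.0754] [ 0.587  -0.2078  0.0921]
```

```bash
cat >> h.py <<'E'
RPSI=np.radians(-3.4); RY=np.array([-np.sin(RPSI),np.cos(RPSI),0]); RX=np.array([np.cos(RPSI),np.sin(RPSI),0])
EYE=np.array([0.4825,-0.206,0.102])
E
python3 - <<'E'
from h import *
go(EYE+[0,0,0.10],Rtool(RY,0),'above')
E
```

```text
above shift cm [ -5.31 -34.8   10.92] rot deg [-2.03 29.76 -8.06] rows>=8.8
```

{"method": "servo_tool", "body": {
  "motion": [
    [0,-4,0,0,0,0,0.55],
    [-5.3,-34.8,10.9,-2,29.8,-8.1,0.55],
    [-5.3,-34.8,10.9,-2,29.8,-8.1,0.55],
    [-5.3,-34.8,10.9,-2,29.8,-8.1,0.55],
    [-5.3,-34.8,10.9,-2,29.8,-8.1,0.55],
    [-5.3,-34.8,10.9,-2,29.8,-8.1,0.55],
    [-5.3,-34.8,10.9,-2,29.8,-8.1,0.55],
    [-5.3,-34.8,10.9,-2,29.8,-8.1,0.55],
    [-5.3,-34.8,10.9,-2,29.8,-8.1,0.55],
    [-5.3,-34.8,10.9,-2,29.8,-8.1,0.55]
  ]
}}

```text
clock: 4.85
tool_pos: [0.4842, -0.2116, 0.2007]
orientation: [0.031, 1.0, 0.0, -0.0]
ft_force: [0.9, 0.6, 0.4]
opening: 0.0421
```

{"method": "servo_tool", "body": {
  "motion": [
    [0,0,0,0,0,0,0.55],
    [0,0,0,0,0,0,0.55]
  ]
}}

```text
clock: 5.02
tool_pos: [0.4856, -0.2153, 0.1993]
orientation: [0.034, 0.999, 0.001, -0.001]
ft_force: [1.6, 0.2, -0.3]
opening: 0.0427
```

```bash
python3 - <<'E'
from h import *
p,Rm,o=pose(); print(p,o['opening'],abs(o['joint_vel']).max())
im,d=save('wrist','w3'); np.savez('pics/w3p.npz',p=p,R=Rm)
print(wproj([EYE,EYE+[0,0,.012]],p,Rm))
go(EYE+[0,0,0.10],Rtool(RY,0),'above')
c=im[110:290,190:390,::-1]; cv2.imwrite('pics/w3z.png',cv2.resize(c,None,fx=4,fy=4,interpolation=2)[:600])
E
```

```text
[ 0.48559395 -0.21531785  0.19932871] 0.04270032147771833 0.05368705442791579
[[293.77419253 207.5122547 ]
 [294.2761946  211.06023534]]
above shift cm [ 0.32  0.71 -0.2 ] rot deg [ 0.15 -0.08 -0.37] rows>=0.2
```

View pics/w3z.png

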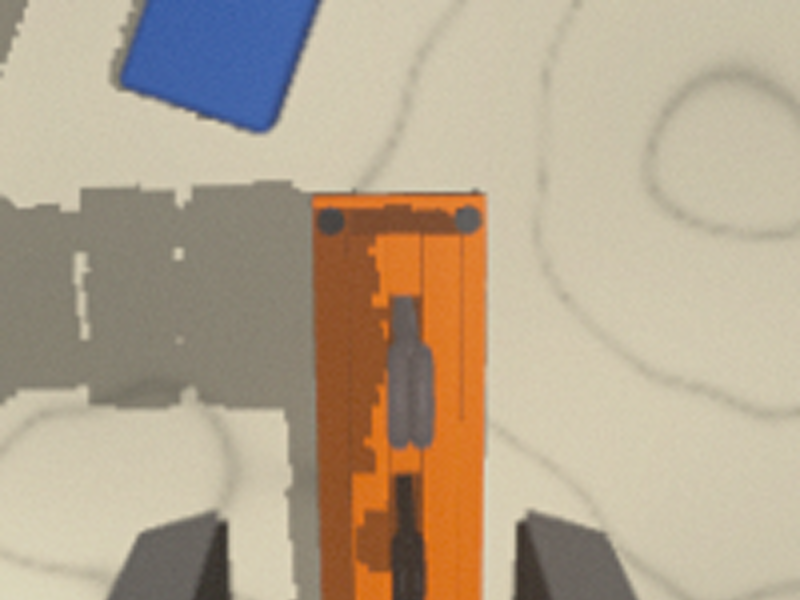

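The eye is at crop (411,395), which is (292.6,208.6) in the full image. That is within about 1 px of the prediction of (293.8,207.5)–(294.3,211). Next I'll check which side the leg is on, and the clip's lean, by projecting both hypotheses into the views.

```bash
python3 - <<'E'
from h import *
z=np.load('pics/w3p.npz'); p,Rm=z['p'],z['R']; d=np.load('pics/w3.npy'); P=wdepth2world(d,p,Rm)
im=cv2.imread('pics/w3.png').astype(int)
reg=(slice(175,235),slice(280,305))
q=P[reg].reshape(-1,3); c=im[reg].reshape(-1,3); grey=(c.max(1)-c.min(1)<30)&(c.max(1)>60)
q=q[grey]
for lo in np.arange(0.03,0.12,0.01):
    k=q[(q[:,2]>lo)&(q[:,2]<lo+.01)]
    if len(k): print(lo.round(3),len(k),k[:,:2].min(0).round(4),k[:,:2].max(0).round(4),np.median(k,0).round(4))
im=cv2.imread('pics/side0.png'); c=cv2.resize(im[270:370,290:390],None,fx=6,fy=6,interpolation=2)
for s,col in [(1,(0,255,0)),(-1,(255,0,0))]:
    E=EYE; loc=[(-9.5,0),(-9.5,-20),(-9.5,-35),(-9.5,-40)]
    b=[(6,-52),(2,-35),(0,-20),(4,-10)]
    for L,w in [(loc,2)]:
        pts=proj('side',[E+s*a/1000*RX+b_/1000*Z for a,b_ in L]); pts=((pts-[290,270]+.5)*6).astype(int)
        cv2.polylines(c,[pts.reshape(-1,1,2)],False,col,1)
    th=np.linspace(0,6.3,40); pts=proj('side',[E+.012*np.cos(t)*RX+.012*np.sin(t)*Z for t in th]); pts=((pts-[290,270]+.5)*6).astype(int); cv2.polylines(c,[pts.reshape(-1,1,2)],True,(0,0,255),1)
cv2.imwrite('pics/s0hyp.png',c)
E
```

```text
0.03 1 [ 0.4801 -0.2098] [ 0.4801 -0.2098] [ 0.4801 -0.2098  0.0397]
0.04 3 [ 0.4845 -0.2115] [ 0.5204 -0.2093] [ 0.5194 -0.2102  0.0496]
0.05 19 [ 0.4704 -0.2118] [ 0.522  -0.2054] [ 0.5201 -0.2094  0.0556]
0.06 13 [ 0.4705 -0.2108] [ 0.5208 -0.2048] [ 0.4713 -0.2077  0.0629]
0.07 14 [ 0.4709 -0.2091] [ 0.4721 -0.205 ] [ 0.4713 -0.2071  0.0755]
0.08 13 [ 0.4713 -0.2093] [ 0.4728 -0.2053] [ 0.4719 -0.2073  0.0863]
0.09 12 [ 0.4715 -0.2094] [ 0.4733 -0.2049] [ 0.472  -0.2071  0.0939]
0.1 98 [ 0.4718 -0.2118] [ 0.4929 -0.2027] [ 0.4748 -0.2074  0.1075]
0.11 161 [ 0.476  -0.2124] [ 0.4914 -0.2033] [ 0.4833 -0.2076  0.1119]
```

View pics/s0hyp.png

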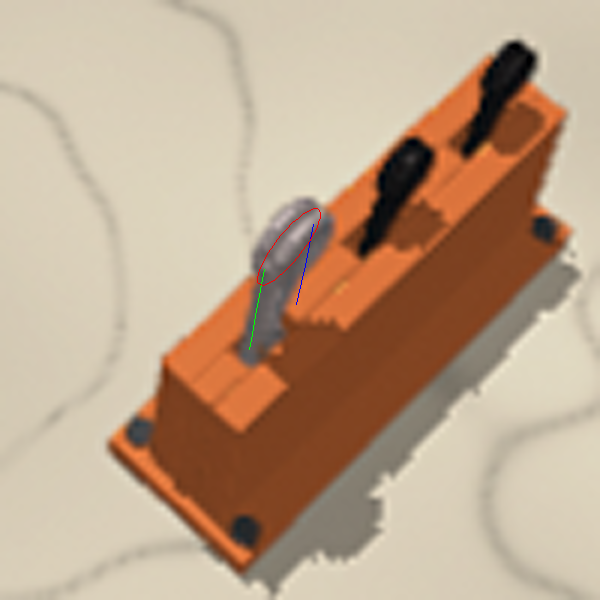

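The depth shows the leg's straight outer face at x≈0.471–0.472. So the leg is on the arm side and the bow on the far side, with the eye centred near (0.4833,-0.2073) and a lean of about 2°. The projected green leg line agrees.

```bash
sed -i 's/^EYE=.*/EYE=np.array([0.4833,-0.2073,0.102])/' h.py; python3 - <<'E'
from h import *
p,Rm,o=pose(); print(p)
go(EYE+[0,0,-0.018],Rtool(RY,0),'grasp')
E
```

```text
[ 0.48518023 -0.21328937  0.19994856]
grasp shift cm [ 0.21  0.56 11.6 ] rot deg [ 0.15 -0.08 -0.37] rows>=2.8
```

{"method": "servo_tool", "body": {
  "motion": [
    [0.2,0.6,3,0,0,-0.4,0.55],
    [0.2,0.6,6,0,0,-0.4,0.55],
    [0.2,0.6,9,0,0,-0.4,0.55],
    [0.2,0.6,11,0,0,-0.4,0.55],
    [0.2,0.6,11.6,0,0,-0.4,0.55],
    [0.2,0.6,11.6,0,0,-0.4,0.55],
    [0.2,0.6,11.6,0,0,-0.4,0.55]
  ]
}}

```text
clock: 5.65
tool_pos: [0.4845, -0.2065, 0.0851]
orientation: [0.029, 1.0, 0.001, 0.0]
ft_force: [0.6, 0.3, -0.2]
opening: 0.0427
```

```bash
python3 - <<'E'
from h import *
p,Rm,o=pose(); print(p,o['opening'],o['ft_force'].round(1))
im,d=save('wrist','w4'); np.savez('pics/w4p.npz',p=p,R=Rm)
print(wproj([EYE,EYE+[0,0,.012]],p,Rm))
go(EYE+[0,0,-0.018],Rtool(RY,0),'grasp')
c=im[150:330,190:390,::-1]; cv2.imwrite('pics/w4z.png',cv2.resize(c,None,fx=4,fy=4,interpolation=2)[:600])
E
```

```text
[ 0.4844618  -0.20654115  0.08507148] 0.04268805037010525 [ 0.6  0.3 -0.2]
[[282.82628108 264.46246586]
 [282.8926975  274.16308913]]
grasp shift cm [ 0.16 -0.04  0.16] rot deg [0.08 0.08 0.07] rows>=0.1
```

View pics/w4z.png

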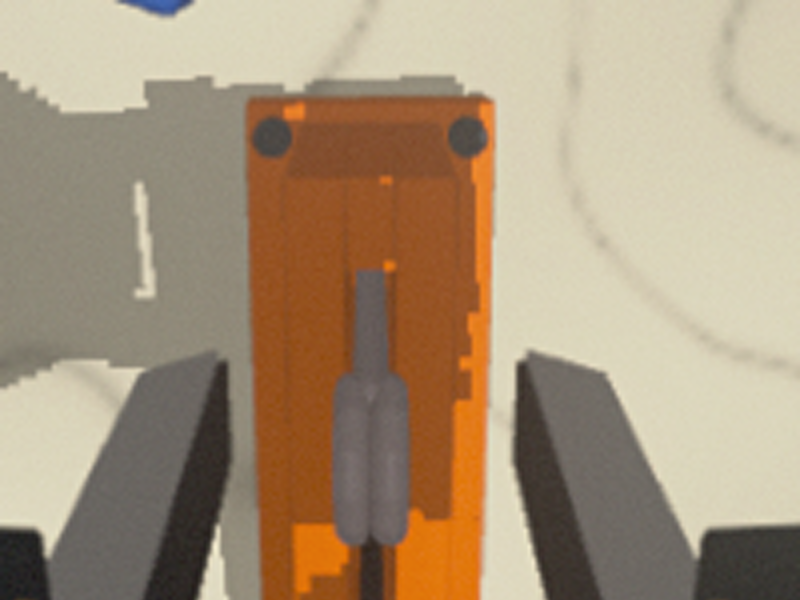

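The clip stands between the fingers, with its eye at crop (370,460), centred and where predicted. Closing on it.

{"method": "servo_tool", "body": {
  "motion": [
    [0.15,0,0.15,0,0,0,1],
    [0.15,0,0.15,0,0,0,1],
    [0.15,0,0.15,0,0,0,1],
    [0.15,0,0.15,0,0,0,1],
    [0.15,0,0.15,0,0,0,1],
    [0.15,0,0.15,0,0,0,1],
    [0.15,0,0.15,0,0,0,1],
    [0.15,0,0.15,0,0,0,1]
  ],
  "force": 55
}}

```text
clock: 6.37
tool_pos: [0.4834, -0.2071, 0.0842]
orientation: [0.029, 1.0, 0.001, 0.001]
ft_force: [-0.4, 0.3, 0.8]
opening: 0.0094
```

```bash
python3 - <<'E'
from h import *
p,Rm,o=pose(); print(p,o['opening'],o['ft_force'].round(1))
go(p+[0,0,0.12],Rtool(RY,0),'lift')
go(HOLE+np.array([-0.19,-0.12,0.20]),Rtool(HY,0.25),'mid')
E
```

```text
[ 0.4834442  -0.20710413  0.08422206] 0.009352765972432021 [-0.4  0.3  0.8]
lift shift cm [-2.0e-02  1.0e-02 -1.2e+01] rot deg [0.07 0.1  0.07] rows>=2.9
mid shift cm [ 16.    21.68 -25.58] rot deg [  1.11 -14.21   8.22] rows>=8.9
```

Gripped at 9.4 mm opening. Lifting straight up, slowly at first.

{"method": "servo_tool", "body": {
  "motion": [
    [0,0,-1,0,0,0,1],
    [0,0,-3,0,0,0,1],
    [0,0,-6,0,0,0,1],
    [0,0,-9,0,0,0,1],
    [0,0,-12,0,0,0,1],
    [0,0,-12,0,0,0,1],
    [0,0,-12,0,0,0,1]
  ]
}}

```text
clock: 6.95
tool_pos: [0.4841, -0.2077, 0.2063]
orientation: [0.029, 1.0, -0.0, 0.003]
ft_force: [-0.9, 0.2, -0.5]
opening: 0.0096
```

```bash
python3 - <<'E'
from h import *
p,Rm,o=pose(); print(p,o['opening'],o['ft_force'].round(1))
im,d=save('side','s3')
c=im[190:340,250:450,::-1]; cv2.imwrite('pics/s3z.png',cv2.resize(c,None,fx=4,fy=4,interpolation=2))
L=Rtool(HY,LEAN); hz=-L[:,2]
print(proj('side',p),proj('side',p+[-.0095,0,.019-.094]))
# pre-insert: tip 40 mm out of mouth along hole: eye at HOLE + (52+42+12+40)mm.. along hz ; eye offset +9.5 to clip +x (= -toolx)
eye=HOLE+hz*(0.094+0.052)-L[:,0]*0.0095
go(eye-hz*0.018,L,'pre')
E
```

```text
[ 0.48411913 -0.20768934  0.20634059] 0.009578326179302002 [-0.9  0.2 -0.5]
[[347.8135717  269.08643673]] [[337.48570392 304.18159047]]
pre shift cm [ 3.02 35.51 -5.18] rot deg [  2.15 -28.77   8.07] rows>=8.6
```

View pics/s3z.png

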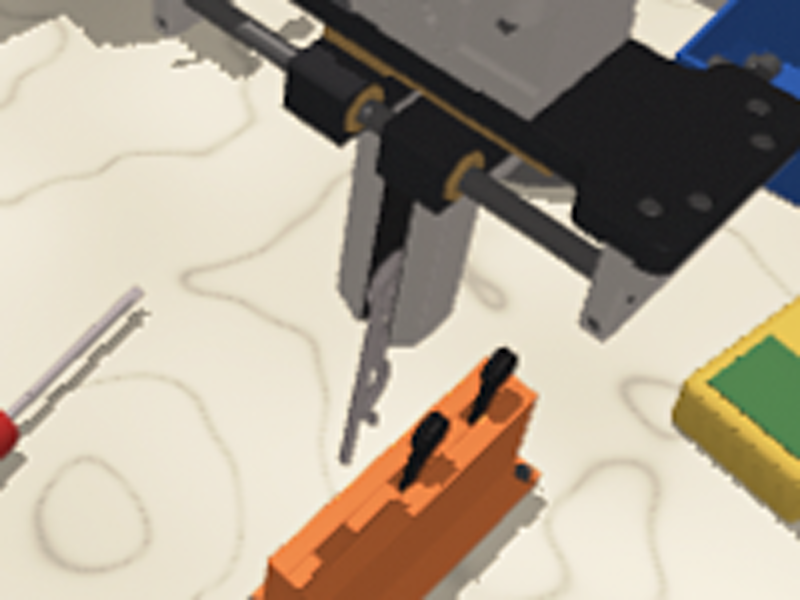

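The clip is held and free of the slot, with its tip at about (336.3,305.3) and the bow on the far side. I'll fit its pitch in the hand.

```bash
python3 - <<'E'
from h import *
p,Rm,o=pose()
for b in [0,1,2,3,4]:
    t=np.radians(b); zc=np.array([np.sin(t)*-1,0,-np.cos(t)])  # clip z (tip->eye) in tool frame: up & toward -toolx(+world x)
    zc=np.array([-np.sin(t),0,-np.cos(t)]); xc=np.array([-np.cos(t),0,np.sin(t)])
    eye=np.array([0,0,-0.018])
    pts=[eye-0.0095*xc-zc*s for s in (0.02,0.04,0.06,0.08,0.094)]
    print(b,[tuple(x.round(1)) for x in proj('side',[p+Rm@q for q in pts])])
im=cv2.imread('pics/s3.png'); c=im[255:310,325:360]; cv2.imwrite('pics/s3zz.png',cv2.resize(c,None,fx=10,fy=10,interpolation=2))
E
```

```text
0 [(np.float64(342.0), np.float64(275.0)), (np.float64(340.3), np.float64(283.8)), (np.float64(338.7), np.float64(292.0)), (np.float64(337.2), np.float64(299.9)), (np.float64(336.2), np.float64(305.1))]
1 [(np.float64(341.8), np.float64(275.1)), (np.float64(340.0), np.float64(284.0)), (np.float64(338.2), np.float64(292.4)), (np.float64(336.6), np.float64(300.4)), (np.float64(335.5), np.float64(305.7))]
2 [(np.float64(341.7), np.float64(275.2)), (np.float64(339.7), np.float64(284.2)), (np.float64(337.8), np.float64(292.7)), (np.float64(336.0), np.float64(300.9)), (np.float64(334.8), np.float64(306.3))]
3 [(np.float64(341.5), np.float64(275.2)), (np.float64(339.3), np.float64(284.4)), (np.float64(337.3), np.float64(293.1)), (np.float64(335.3), np.float64(301.4)), (np.float64(334.0), np.float64(306.9))]
4 [(np.float64(341.4), np.float64(275.3)), (np.float64(339.0), np.float64(284.6)), (np.float64(336.8), np.float64(293.4)), (np.float64(334.7), np.float64(301.8)), (np.float64(333.3), np.float64(307.5))]
```

View pics/s3zz.png

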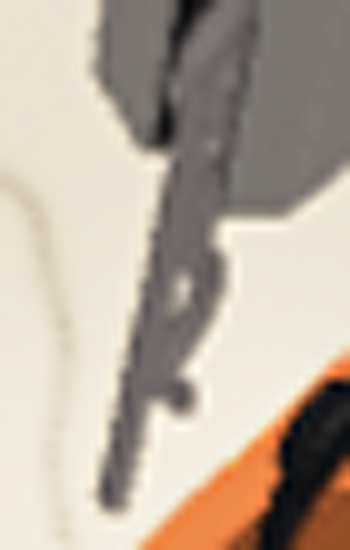

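The leg's slope in the image is 0.214 (0.192 at 0°, 0.222 at 2°), so the clip is pitched about 1.3° in the hand. I'll lean the tool 0.527 rad to make up for it.

```bash
cat >> h.py <<'E'
B=np.radians(1.2); EYET=np.array([0,0,-0.018])
def tcp_for(h,hole=None,lean=None,b=None):
    """TCP pose with the clip seat h metres out of the hole centre along its line"""
    hole=HOLE if hole is None else hole; lean=LEAN if lean is None else lean; b=B if b is None else b
    L=Rtool(HY,lean+b); zc=np.array([-np.sin(b),0,-np.cos(b)]); xc=np.array([-np.cos(b),0,np.sin(b)])
    seat=EYET-0.0095*xc-0.052*zc; hz=-np.sin(lean)*HX+np.cos(lean)*Z
    return hole+h*hz-L@seat, L
E
python3 - <<'E'
from h import *
t,L=tcp_for(0.042+0.012+0.030); print(t); go(t,L,'pre'); go(t-0.10*HY+[0,0,.03],L,'mid')
E
```

```text
[0.4784424  0.14814165 0.24805259]
pre shift cm [ 2.51 35.44 -4.32] rot deg [  2.24 -29.97   8.06] rows>=8.6
mid shift cm [ 3.94 25.55 -7.33] rot deg [  2.24 -29.97   8.06] rows>=6.4
```

{"method": "servo_tool", "body": {
  "motion": [
    [1.2,4,-3,0.6,-7,2,1],
    [2.4,8,-6,1.2,-14,4,1],
    [3.9,12,-7.3,1.8,-21,6,1],
    [3.9,16,-7.3,2.2,-28,8,1],
    [3.9,20,-7.3,2.2,-30,8.1,1],
    [3.9,23,-7.3,2.2,-30,8.1,1],
    [3.9,25.5,-7.3,2.2,-30,8.1,1],
    [3.9,25.5,-7.3,2.2,-30,8.1,1],
    [3.9,25.5,-7.3,2.2,-30,8.1,1]
  ]
}}

```text
clock: 7.75
tool_pos: [0.457, 0.0532, 0.2756]
orientation: [0.094, 0.962, -0.025, 0.257]
ft_force: [0.4, -0.3, -1.0]
opening: 0.0097
```

```bash
python3 - <<'E'
from h import *
t,L=tcp_for(0.042+0.012+0.025); go(t,L,'pre'); go(t-0.03*HY,L,'near')
E
```

```text
pre shift cm [1.15 9.73 3.01] rot deg [ 0.2  -0.21  0.41] rows>=2.5
near shift cm [1.17 6.73 3.  ] rot deg [ 0.2  -0.21  0.41] rows>=1.8
```

{"method": "servo_tool", "body": {
  "motion": [
    [0.5,3,1,0,0,0.2,1],
    [1.1,6,2,0.2,-0.2,0.4,1],
    [1.15,9,3,0.2,-0.2,0.4,1],
    [1.15,9.7,3,0.2,-0.2,0.4,1],
    [1.15,9.7,3,0.2,-0.2,0.4,1],
    [1.15,9.7,3,0.2,-0.2,0.4,1]
  ]
}}

```text
clock: 8.25
tool_pos: [0.4805, 0.1455, 0.2426]
orientation: [0.098, 0.961, -0.028, 0.257]
ft_force: [0.4, 0.0, -0.5]
opening: 0.0101
```

```bash
python3 - <<'E'
from h import *
p,Rm,o=pose(); print(p,o['opening'],o['ft_force'].round(1),abs(o['joint_vel']).max())
t,L=tcp_for(0.042+0.012+0.025); go(t,L,'pre')
im,d=save('wrist','w5'); np.savez('pics/w5p.npz',p=p,R=Rm)
c=im[170:320,200:370,::-1]; cv2.imwrite('pics/w5z.png',cv2.resize(c,None,fx=4,fy=4,interpolation=2))
hz=-np.sin(LEAN)*HX+np.cos(LEAN)*Z
print('hole mouth',wproj([HOLE+.012*hz],p,Rm))
zc=np.array([-np.sin(B),0,-np.cos(B)]); xc=np.array([-np.cos(B),0,np.sin(B)])
print('tip pred',wproj([p+Rm@(EYET-.0095*xc-.094*zc)],p,Rm))
im,d=save('side','s5')
c=im[120:220,160:260,::-1]; cv2.imwrite('pics/s5z.png',cv2.resize(c,None,fx=6,fy=6,interpolation=2))
print('side mouth',proj('side',HOLE+.012*hz),'tip',proj('side',p+Rm@(EYET-.0095*xc-.094*zc)))
E
```

```text
[0.48046723 0.14548468 0.24262057] 0.010105690958207942 [ 0.4  0.  -0.5] 0.02596453961037003
pre shift cm [-0.04  0.22 -0.1 ] rot deg [-0.17 -0.15 -0.02] rows>=0.1
hole mouth [[286.76983828 198.13001841]]
tip pred [[284.04698434 204.5373511 ]]
side mouth [[208.94584381 175.34547273]] tip [[202.32232782 169.79788179]]
```

View pics/w5z.png

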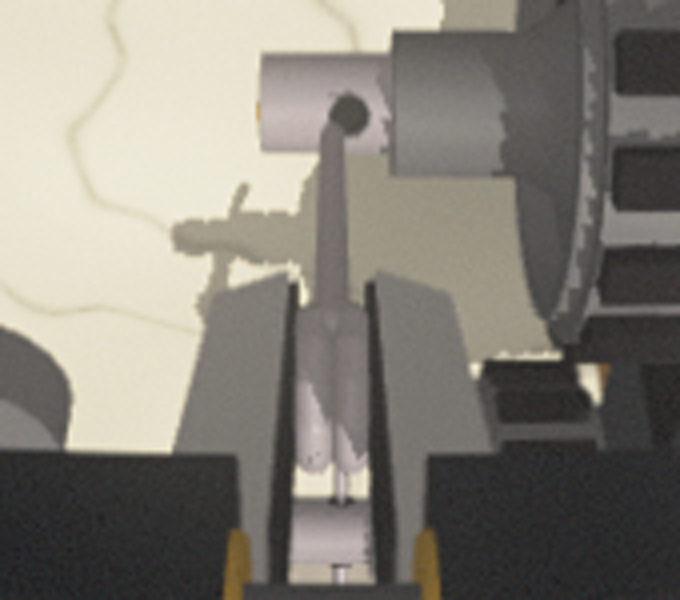

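View pics/s5z.png

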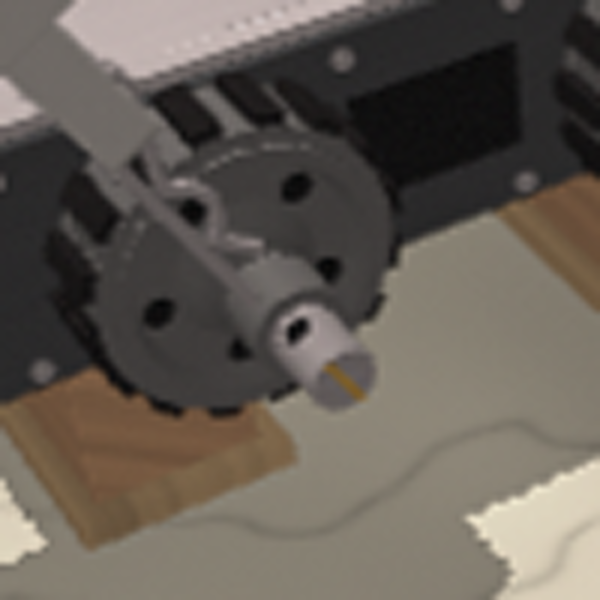

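In the wrist view the hole mouth is at (286.8,198.2), exactly as predicted. The leg tip is at about (282.3,202), roughly 1.5 px left of prediction and about 1.5 px further up. I'll zoom in on both views.

```bash
python3 - <<'E'
from h import *
a=cv2.imread('pics/w5.png')[190:250,265:305]; b=cv2.imread('pics/s5.png')[140:190,180:230]
a=cv2.resize(a,None,fx=10,fy=10,interpolation=2); b=cv2.resize(b,None,fx=8,fy=8,interpolation=2)
c=np.zeros((600,800,3),np.uint8); c[:600,:400]=a; c[:400,400:]=b; cv2.imwrite('pics/z5.png',c)
z=np.load('pics/w5p.npz'); p,Rm=z['p'],z['R']
for bb in [0,1.2,2,3]:
    t=np.radians(bb);zc=np.array([-np.sin(t),0,-np.cos(t)]); xc=np.array([-np.cos(t),0,np.sin(t)])
    leg=lambda s,o=0: EYET-(.0095+o)*xc-s*zc
    print(bb,'apex',wproj([p+Rm@leg(.094)],p,Rm).round(1),'sph',wproj([p+Rm@leg(.0915)],p,Rm).round(1),'far edge',wproj([p+Rm@leg(.0915,.0025)],p,Rm).round(1),'side',proj('side',[p+Rm@leg(.04),p+Rm@leg(.094)]).round(1).tolist())
E
```

```text
0 apex [[284.  206.8]] sph [[284.1 207.6]] far edge [[284.1 204.6]] side [[185.6, 153.7], [203.1, 169.1]]
1.2 apex [[284.  204.5]] sph [[284.1 205.4]] far edge [[284.1 202.3]] side [[185.2, 153.9], [202.3, 169.8]]
2 apex [[284. 203.]] sph [[284.1 203.9]] far edge [[284.1 200.8]] side [[185.0, 154.1], [201.8, 170.2]]
3 apex [[284.1 201.1]] sph [[284.1 202. ]] far edge [[284.1 199. ]] side [[184.6, 154.3], [201.1, 170.8]]
```

View pics/z5.png

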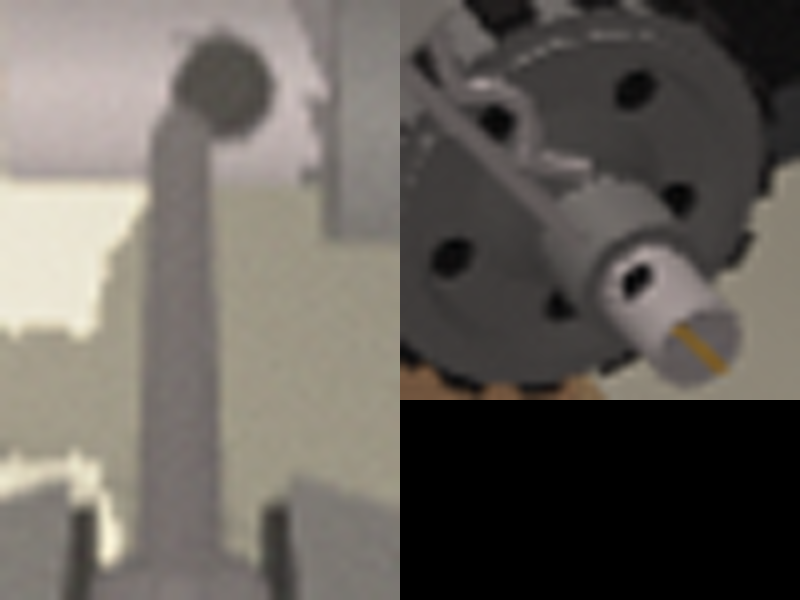

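The tip's far edge at row 199.8 gives a pitch of about 2.4°, and the tip is offset -1.1 mm in tool y. I'll update both and move until the tip is 8 mm from the mouth.

```bash
sed -i 's/^B=.*/B=np.radians(2.4); EYET=np.array([0,-0.0010,-0.018])/' h.py; python3 - <<'E'
from h import *
t,L=tcp_for(0.042+0.012+0.008); go(t,L,'pre8')
E
```

```text
pre8 shift cm [0.01 0.35 1.68] rot deg [-0.13 -1.25 -0.11] rows>=0.4
```

{"method": "servo_tool", "body": {
  "motion": [
    [0,0.35,0.5,-0.1,-1.2,-0.1,1],
    [0,0.35,1.2,-0.1,-1.2,-0.1,1],
    [0,0.35,1.65,-0.1,-1.2,-0.1,1],
    [0,0.35,1.65,-0.1,-1.2,-0.1,1],
    [0,0.35,1.65,-0.1,-1.2,-0.1,1],
    [0,0.35,1.65,-0.1,-1.2,-0.1,1]
  ]
}}

```text
clock: 8.85
tool_pos: [0.4895, 0.1466, 0.2296]
orientation: [0.098, 0.958, -0.028, 0.268]
ft_force: [-0.6, -0.1, -0.9]
opening: 0.0098
```

```bash
cat > look.py <<'E'
from h import *
import sys
n=sys.argv[1]; h=float(sys.argv[2])
p,Rm,o=pose(); print(p,o['opening'],o['ft_force'].round(1),abs(o['joint_vel']).max())
t,L=tcp_for(h); go(t,L,'target')
im,d=save('wrist','w'+n); im2,_=save('side','s'+n); np.savez(f'pics/w{n}p.npz',p=p,R=Rm)
a=cv2.resize(im[185:245,262:302,::-1],None,fx=10,fy=10,interpolation=2); b=cv2.resize(im2[140:190,180:230,::-1],None,fx=8,fy=8,interpolation=2)
c=np.zeros((600,800,3),np.uint8); c[:600,:400]=a; c[:400,400:]=b; cv2.imwrite(f'pics/z{n}.png',c)
hz=-np.sin(LEAN)*HX+np.cos(LEAN)*Z
zc=np.array([-np.sin(B),0,-np.cos(B)]); xc=np.array([-np.cos(B),0,np.sin(B)]); leg=lambda s,q=0: p+Rm@(EYET-(.0095+q)*xc-s*zc)
f=lambda q:((wproj([q],p,Rm)[0]-[262,185]+.5)*10).round()
print('crop px: mouth',f(HOLE+.012*hz),'sph',f(leg(.0915)),'far edge',f(leg(.0915,.0025)))
E
python3 look.py 6 0.062
```

```text
[0.48950548 0.14659235 0.22958812] 0.009750178516593475 [-0.6 -0.1 -0.9] 0.00522991013243502
target shift cm [0.05 0.03 0.04] rot deg [-0.04 -0.03 -0.04] rows>=0.0
crop px: mouth [217. 145.] sph [213. 186.] far edge [213. 156.]
```

View pics/z6.png

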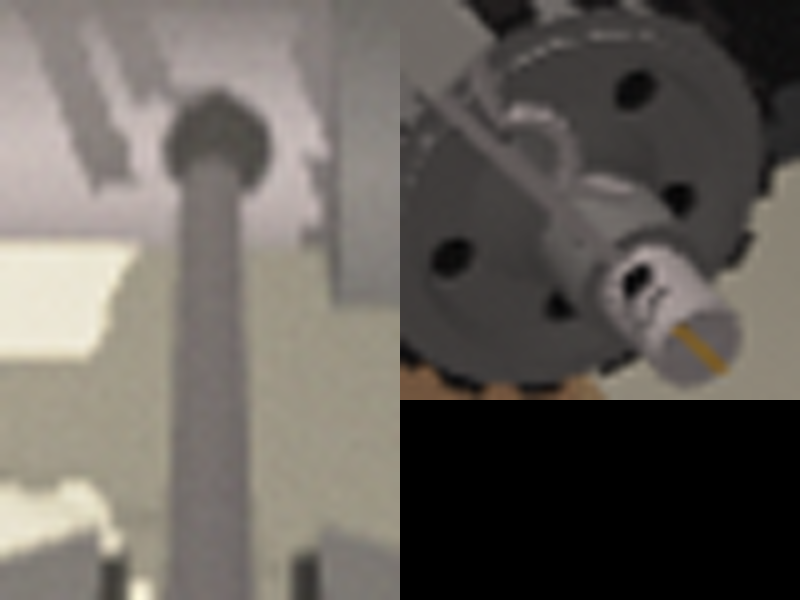

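The tip sits right at the hole mouth (tip at (213,157), hole at (217,141), both as predicted). I'll advance 20 mm along the leg line.

{"method": "servo_tool", "body": {
  "motion": [
    [0.05,0.05,0.5,0,0,0,1],
    [0.08,0.05,0.9,0,0,0,1],
    [0.1,0.05,1.3,0,0,0,1],
    [0.12,0.05,1.7,0,0,0,1],
    [0.13,0.05,2.1,0,0,0,1],
    [0.13,0.05,2.1,0,0,0,1],
    [0.13,0.05,2.1,0,0,0,1]
  ]
}}

```text
clock: 9.53
tool_pos: [0.4991, 0.1453, 0.2106]
orientation: [0.098, 0.958, -0.028, 0.268]
ft_force: [-0.6, 0.4, -0.7]
opening: 0.0092
```

```bash
python3 look.py 7 0.040
```

```text
[0.49914824 0.14528393 0.21056987] 0.009213496204212338 [-0.6  0.4 -0.7] 0.00741236007578679
target shift cm [-0.02 -0.04  0.11] rot deg [-0.05 -0.06 -0.02] rows>=0.0
crop px: mouth [209. 228.] sph [213. 186.] far edge [213. 156.]
```

View pics/z7.png

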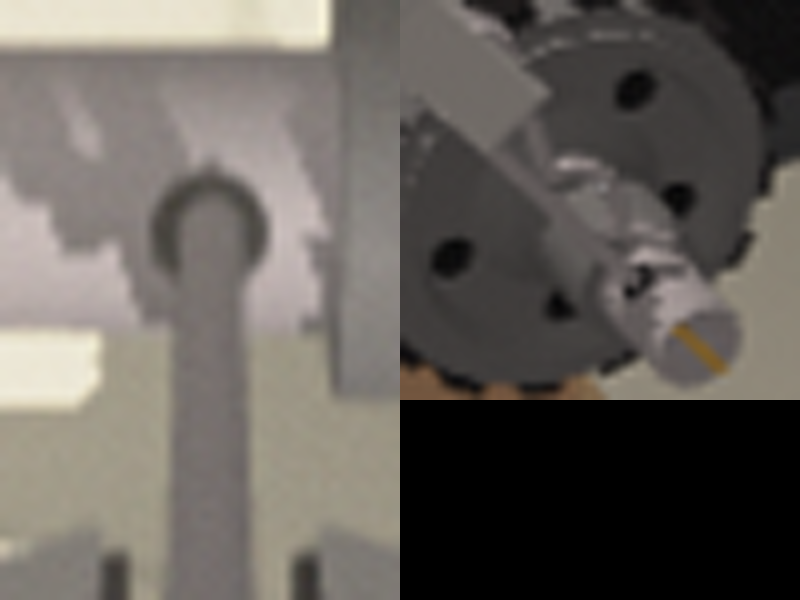

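The leg is inside the hole and centred, and the force is under 1 N. Next comes the bow.

{"method": "servo_tool", "body": {
  "motion": [
    [0.02,-0.02,0.5,0,0,0,1],
    [0.05,-0.02,1,0,0,0,1],
    [0.07,-0.02,1.5,0,0,0,1],
    [0.08,-0.02,1.8,0,0,0,1],
    [0.08,-0.02,1.8,0,0,0,1],
    [0.08,-0.02,1.8,0,0,0,1]
  ]
}}

```text
clock: 10.13
tool_pos: [0.5086, 0.1436, 0.1954]
orientation: [0.097, 0.958, -0.027, 0.269]
ft_force: [2.6, -0.1, -0.5]
opening: 0.0094
```

```bash
python3 look.py 8 0.022
```

```text
[0.50855442 0.14363388 0.19542724] 0.009360072451381799 [ 2.6 -0.1 -0.5] 0.004938174572024359
target shift cm [ 0.08 -0.06  0.12] rot deg [ 0.01  0.04 -0.01] rows>=0.0
crop px: mouth [204. 285.] sph [213. 186.] far edge [213. 156.]
```

View pics/z8.png

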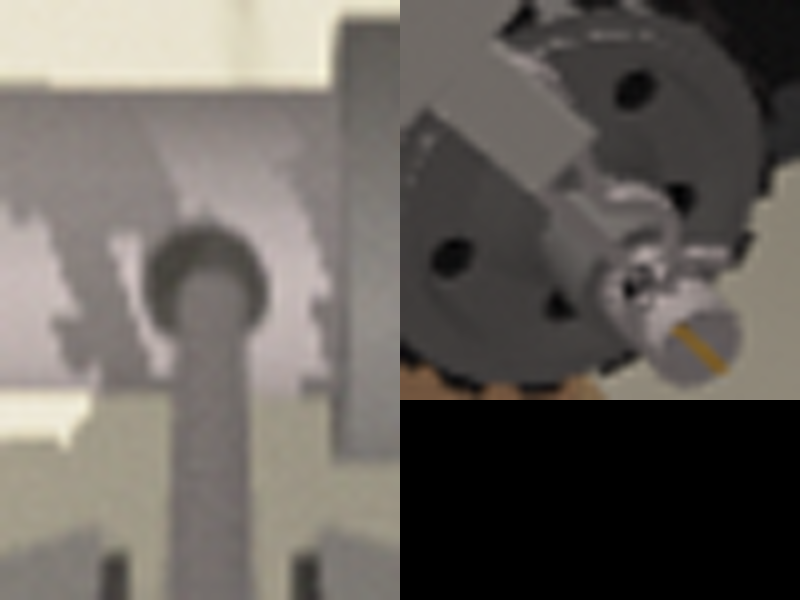

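The leg is still in the hole (mouth at (205,290)), and the bow has started to ride on the axle at 2.6 N. Pushing on.

{"method": "servo_tool", "body": {
  "motion": [
    [0.06,-0.05,0.4,0,0,0,1],
    [0.08,-0.05,0.8,0,0,0,1],
    [0.1,-0.05,1.2,0,0,0,1],
    [0.1,-0.05,1.5,0,0,0,1],
    [0.1,-0.05,1.5,0,0,0,1],
    [0.1,-0.05,1.5,0,0,0,1]
  ]
}}

```text
clock: 10.73
tool_pos: [0.5158, 0.1417, 0.1821]
orientation: [0.097, 0.958, -0.027, 0.269]
ft_force: [4.6, -1.6, -2.7]
opening: 0.0097
```

```bash
python3 look.py 9 0.0
```

```text
[0.51576162 0.14174374 0.18213773] 0.009663631533127699 [ 4.6 -1.6 -2.7] 0.004966568704606619
target shift cm [ 0.12 -0.02  0.79] rot deg [0.02 0.08 0.01] rows>=0.2
crop px: mouth [209. 354.] sph [213. 186.] far edge [213. 156.]
```

View pics/z9.png

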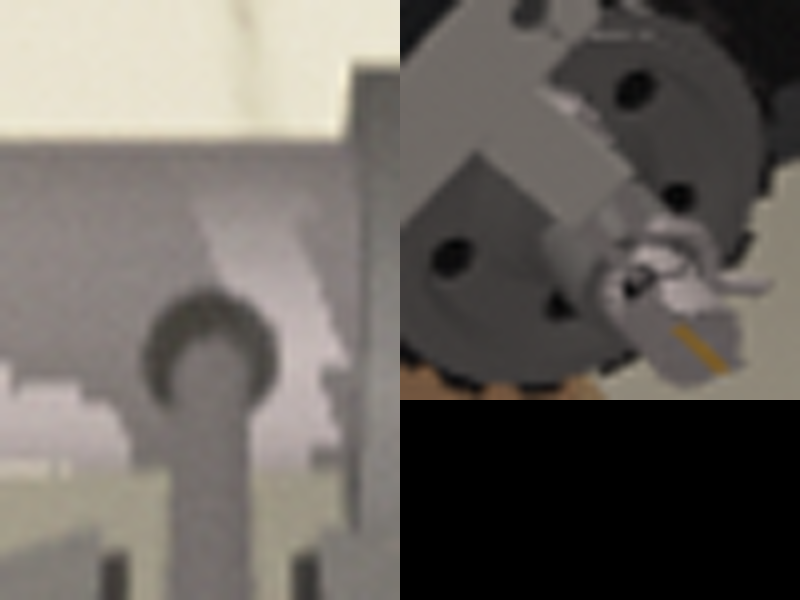

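The force has turned to pulling on, and about 8 mm is left by the model. I'll push to the hard stop.

{"method": "servo_tool", "body": {
  "motion": [
    [0.08,0,0.4,0,0,0,1],
    [0.1,0,0.7,0,0,0,1],
    [0.1,0,1.0,0,0,0,1],
    [0.1,0,1.2,0,0,0,1],
    [0.1,0,1.2,0,0,0,1],
    [0.1,0,1.2,0,0,0,1]
  ]
}}

```text
clock: 11.33
tool_pos: [0.5211, 0.141, 0.1732]
orientation: [0.098, 0.957, -0.027, 0.27]
ft_force: [-7.9, 1.7, 14.6]
opening: 0.0092
```

```bash
python3 look.py 10 0.0
```

```text
[0.52112487 0.14096444 0.17323316] 0.009241979844394385 [-7.9  1.7 14.6] 0.0014853695027169877
target shift cm [ 0.12 -0.05 -0.25] rot deg [ 0.08  0.2  -0.05] rows>=0.1
crop px: mouth [204. 400.] sph [213. 186.] far edge [213. 156.]
```

View pics/z10.png

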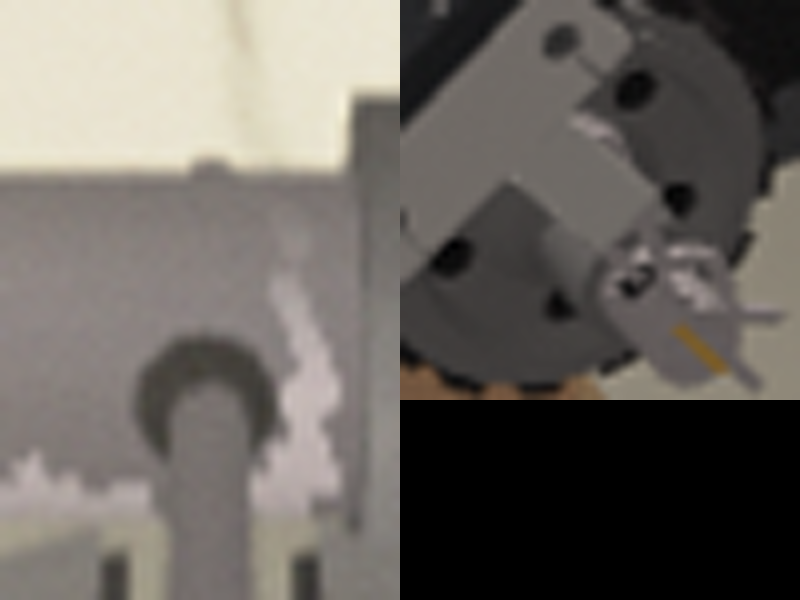

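It is on the hard stop at 16 N. The side view shows the leg tip (760,385) and the bow's flared end (780,315) past the axle. I'll relax the push, let go and back off along the leg.

{"method": "servo_tool", "body": {
  "motion": [
    [0,0,0,0,0,0,1],
    [0,0,0,0,0,0,1],
    [0,0,0,0,0,0,0.68],
    [0,0,0,0,0,0,0.68],
    [0,0,0,0,0,0,0.68],
    [0,0,0,0,0,0,0.68],
    [0,0,0,0,0,0,0.68],
    [0,0,0,0,0,0,0.68]
  ]
}}

```text
clock: 12.1
tool_pos: [0.5209, 0.1409, 0.1727]
orientation: [0.097, 0.958, -0.027, 0.27]
ft_force: [0.6, -0.4, -0.4]
opening: 0.0299
```

```bash
python3 look.py 11 0.0
```

```text
[0.52090436 0.14085758 0.17274992] 0.029920638923923774 [ 0.6 -0.4 -0.4] 0.0044528429614965545
target shift cm [ 0.08 -0.04 -0.28] rot deg [ 0.05  0.15 -0.04] rows>=0.1
crop px: mouth [206. 408.] sph [213. 186.] far edge [213. 156.]
```

View pics/w11.png

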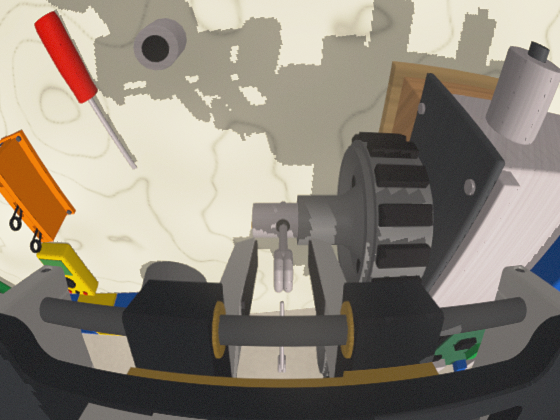

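The fingers are clear of the clip, with the eye at (285,270) midway between the pads. Retreating.

{"method": "servo_tool", "body": {
  "motion": [
    [0,0,-2,0,0,0,0.68],
    [0,0,-4,0,0,0,0.68],
    [0,0,-8,0,0,0,0.68],
    [0,0,-12,0,0,0,0.68],
    [0,0,-14,0,0,0,0.68],
    [0,0,-14,0,0,0,0.68],
    [0,0,-14,0,0,0,0.68]
  ]
}}

```text
clock: 12.78
tool_pos: [0.4494, 0.1559, 0.2932]
orientation: [0.097, 0.957, -0.026, 0.271]
ft_force: [0.1, -0.4, -0.1]
opening: 0.0301
```

```bash
python3 - <<'E'
from h import *
p,Rm,o=pose(); print(p,o['ft_force'].round(1))
im,d=save('wrist','w12'); im2,d2=save('side','s12'); np.savez('pics/w12p.npz',p=p,R=Rm)
hz=-np.sin(LEAN)*HX+np.cos(LEAN)*Z; xc=np.cos(LEAN)*HX+np.sin(LEAN)*Z
eye=HOLE+.052*hz+.0095*xc; tip=HOLE-.042*hz
print('wrist eye,tip',wproj([eye,tip],p,Rm).round(1),'side',proj('side',[eye,tip,HOLE+.012*hz]).round(1))
a=cv2.resize(im[160:260,220:360,::-1],None,fx=4,fy=4,interpolation=2)[:,:400]; b=cv2.resize(im2[120:220,160:260,::-1],None,fx=6,fy=6,interpolation=2)
cv2.imwrite('pics/z12.png',b)
cv2.imwrite('pics/z12w.png',cv2.resize(im[160:260,220:360,::-1],None,fx=5,fy=5,interpolation=2))
P=wdepth2world(d,p,Rm)
q=(P-HOLE); loc=np.stack([q@xc,q@HY,q@hz],-1)
m=(abs(loc[...,1])<.015)&(loc[...,2]>.035)&(loc[...,2]<.08)&(abs(loc[...,0]-.008)<.03)
k=loc[m]; print('eye pts (xc,y,hz) mm',len(k),(k.min(0)*1e3).round(1),(k.max(0)*1e3).round(1),(np.median(k,0)*1e3).round(1))
E
```

```text
[0.44941251 0.15588495 0.29323181] [ 0.1 -0.4 -0.1]
wrist eye,tip [[281.7 203.3]
 [281.7 174. ]] side [[200.8 160.9]
 [223.3 188.6]
 [208.9 175.3]]
eye pts (xc,y,hz) mm 280 [-0.1 -4.4 35.7] [22.7  5.  64.3] [ 8.2  0.3 60.3]
```

View pics/z12.png

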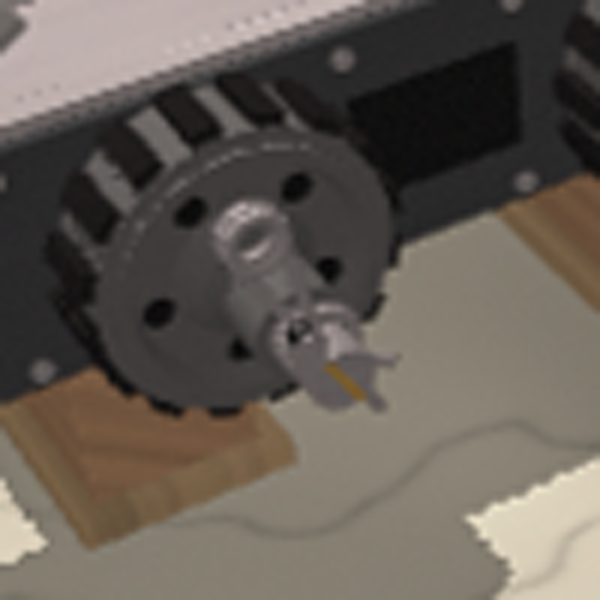

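View pics/z12w.png

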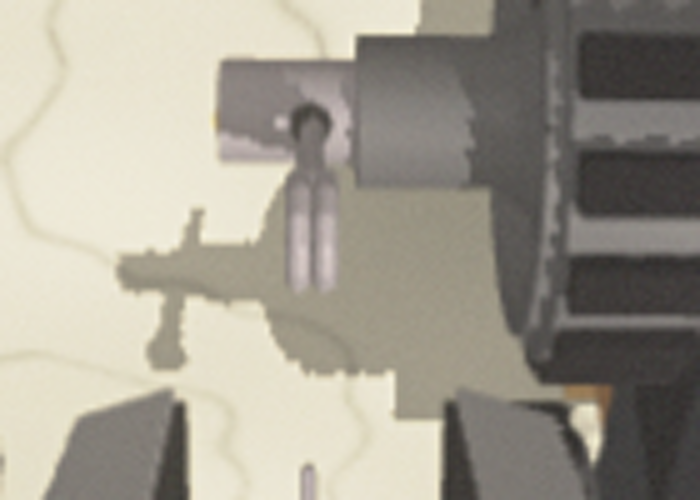

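By depth the eye sits 52.3 mm out along the hole line (52 expected), and the leg tip shows at side (222.8,187), where a seated clip should be. The hub's end is about 10 mm from the hole, so the wheel is still home. The arm is clear, so I'm handing in.

```bash
python3 - <<'E'
from h import *
o=st(); print(o['clock'],abs(o['joint_vel']).max(),o['ft_force'].round(1))
print(order.hand_in())
E
```

```text
12.8833 0.016016019491517382 [0.1 0.4 0.7]
the job is handed in; nothing more can be done
None
```

The front wheel is home, the large R-clip is fitted through the axle hole and released, and the job was handed in at 12.9 s; the hand-in gives no verdict.

- **Wheel:** I pushed it with closed fingers until it stopped moving under 20 N. In the last picture the hub's end is about 10 mm short of the hole, as it should be when home.
- **Clip:** I lifted the large clip out of the rack, put its leg through the hole (lean about 0.505 rad) and pushed. The force turned to pulling on once the pinch was over the axle, and the clip stopped hard at about 16 N.
- **Seat check:** After release, wrist depth put the eye 52.3 mm out along the hole line, where 52 mm is expected. The side view shows the leg tip and the bow's flared end past the axle. I had no direct reading of how far the bow is sprung.
- **Surroundings:** Both small clips are still in the rack in the wrist picture taken just after I let go. The arm was about 14 cm clear, with force readings under 1 N.

**Disagreements:**
- The side camera showed the hole about 1 px (1–2 mm) off the wrist camera, so I used the wrist view for the insertion.
- The clip's pitch in the hand read 1.2° to 3° depending on the view. I used 2.4°, and the leg went into the hole with under 1 N.
- At the hard stop the arm stood about 2.5 mm further on than my model of the gripped clip predicted.

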